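Make up a urine-test kit and a smear kit in their fitted trays

TASK

Make up the two ward kits from the stock on the bench: the blue tray gets the cup with the orange lid and the blue carton, the yellow tray gets the cup with the red lid, the green slide box and the small green-capped bottle. Seat each thing upright on the floor of the recess cut for it, keep everything upright as you carry it and set it down rather than drop it. Leave the spare white-lidded cup and the brown bottle standing where they are.

Things in the scene. Friction and masses are not known exactly. Their poses are not given: they have to be found in the camera images.
- blue_tray: Fixed shallow kit tray, blue rim, dark grey foam, blue recess floors. 96 mm (own x) by 226 mm (own y); rim 16 mm high, foam top 14, recess floors 4 mm up. Origin: centre of underside, z up; own x points away from the robot within 0.2 rad. Recess centres (x, y): round, 66 mm across, (0, +71 mm), for a cup; 72 mm (x) by 126 mm (y), (0, -34 mm), for the carton.
- yellow_tray: Fixed shallow kit tray, yellow rim, dark grey foam, yellow recess floors. 96 mm (own x) by 250 mm (own y); heights, origin and axes as for the blue tray (recess floors 4 mm up, rim 16). Recess centres (x, y): round, 66 mm across, (0, +83 mm), for a cup; 76 mm (x) by 101 mm (y), (0, -5.5 mm), for the slide box; small round, 49 mm across, (0, -89.5 mm), for the small bottle.
- orange_cup: Screw-lid specimen cup standing upright, grey body, orange lid. 65 mm tall; lid 63 mm across, from 54 mm up to the top; the body tapers to 49 mm at the foot. Origin: centre of its underside, z up. About 30 g. 
- red_cup: Screw-lid specimen cup standing upright, grey body, red lid. 65 mm tall; lid 63 mm across, from 54 mm up to the top; the body tapers to 49 mm at the foot. Origin: centre of its underside, z up. About 30 g. 
- white_cup: Screw-lid specimen cup standing upright, grey body, white lid. 65 mm tall; lid 63 mm across, from 54 mm up to the top; the body tapers to 49 mm at the foot. Origin: centre of its underside, z up. About 30 g. A spare that stays in the stock.
- blue_carton: Closed blue folding carton with white label panels, 56 mm (its own x) by 110 mm (its own y) by 70 mm tall, standing on its 56 x 110 mm face. Origin: centre of its underside, z up. About 90 g. Grip it across the 56 mm side.
- slide_case: Green microscope-slide box with its lid fixed shut, lying flat, 60 mm (its own x) by 85 mm (its own y) by 35 mm tall. Origin: centre of its underside, z up. About 120 g. Grip it across the 60 mm side.
- small_bottle: Small white bottle with a purple band and a green screw cap, standing upright, 33 mm across and 58 mm tall; body straight from 4 to 38 mm up, cap 23 mm across from 49 mm up to the top. Origin: centre of its underside, z up. About 30 g.
- brown_bottle: Brown bottle with a black cap, 52 mm across, 105 mm tall, standing at the right edge of the work; loose. Origin: centre of its underside. Not part of either kit: stays where it is.
Not all that is in view belongs to the job. What is meant by the red_cup is not black, and is the smaller of those in its own colour.

How it is judged:
By the outcome, as a careful person would: the job done as asked, in the order asked, and still so for the second after the job is handed in, with the robot touching nothing.
It also fails if it takes over 104 s, if anything falls off the work surface, if the arm or the gripper's body presses on something with over 40 N, if the wrist force passes 120 N, or if a joint passes its speed limit or range.

ROBOT

A 6-joint arm with a two-finger parallel gripper is mounted at the origin on the work surface; the furniture and walls round the work are solid. World frame = base frame: x ahead of the robot, y to its left, z up, the work surface at z = 0. Lengths are in m, angles in rad, forces in N, time in s.
With the tool pointing down it reaches from about 0.35 to 1 m from the base axis. Payload 7.1 kg.
Tool frame: the origin (TCP) lies midway between the tips of the shut fingers; the grasp point (between the pads) lies behind it (bot.grip_depth is the z of the grasp point in the tool frame, in m); z points along the fingers, y is the line along which they close (so a half turn about z gives the same grasp; the last joint's range is limited). The gripper opens to 85 mm and grips with 20 to 120 N. Pads are 22 mm wide; open, the fingers measure 114 mm over their backs; the gripper's body (76 mm by 85 mm) begins 54 mm behind the grasp point. The pads swing forward as they close: fully open they stand 13 mm farther back than shut.
Start: joints at [1.296, 0.423, 1.63, -0, 1.089, -0.019], TCP at [0.158, 0.605, 0.197] pointing down, gripper open.
Joint ranges: [-3, 3], [-0.9, 2.11], [0.09, 2.58], [-1.31, 4.45], [0.11, 2.69], [-2.54, 2.54]. Speed limits (rad/s): [2.39, 2.39, 3.01, 3.14, 3.14, 3.14].

INTERFACE

Orientations are given as a unit quaternion [w, x, y, z].
In Python, from rig import bot, cams, job gives the robot as it stands.
- The arm moves only by the tool arm_command, never from a script. Its argument "motion" is a list of rows, each an object of numbers: "tx", "ty", "tz": the shift along the tool's x, y, z as a fraction of full scale; "ax", "ay", "az": the turn, a rotation vector about the tool's x, y, z as a fraction of full scale; "gripper": the closure, from 0 (fully open) to 1 (shut). A call has 1 to 5 rows; each row is the pose to reach, as a shift and turn from the pose commanded when the call began, along the tool's axes at that moment; what a row does not reach only later rows make up. Full scale, the value 1, is 0.3 m for a shift and pi/4 rad for a turn. A row lasts 1/12 s, in which the tool goes at most 41.7 mm and 7.16 degrees, less where a joint would pass 70% of its speed; a pose out of reach is approached as far as the arm can. A call with a number of a shift or a turn outside -1 to 1 is refused whole. A call with a gripper value outside its range is refused whole. The fingers move at their own pace and stop on an object; "newtons" is the grip in N (left out, the last holds). Time passes only in rows, so rows that repeat a pose let the fingers close. It gives the time, the measured TCP pose, the force, the opening and the grip force at its end, in the units of the state.
- bot.get_obs(): the state, without advancing time (a new reading comes with each control period).
- cams.snapshot(name): name is "scene" or "top" or "wrist"; returns a dict with "frame" (480x640x3 uint8, red, green, blue), "depth" (480x640 float32, m along the optical axis (not along the pixel's ray), 0 where there is no reading), "vertical_fov" (degrees; the focal length in pixels is half the picture's height over the tangent of half this angle, whatever the lens; pixels are square), "cx", "cy" (the principal point, pixels), "xyz" and "rotation" of the camera in the world. Camera axes: x right, y down, z forward; pixel columns grow to the right and rows downward; lengths in m; the calibration is good to about 2 mm. A picture is of the moment at which its call begins.
- job.job_done(): hands the job in; it is judged then, once.
The state is a dict: "t": time; "joints": joint angles; "joint_velocities": joint speeds; "effort": joint torques, N m; "tcp_pos": TCP position; "orientation": TCP orientation; "force": force on the tool from outside, world axes, zero at the start; "wrist_torque": the same for the moment, N m; "grip_width": finger opening in m; "grip_force": force on a finger pad.
Only numpy, scipy, OpenCV 4.12 (cv2) and the standard library are available. Lean on these libraries where they do the work, as an engineer would, in place of code of your own. Each camera call takes 0.05 s, during which the arm holds its last target. There are 200 camera calls.

## Working session

There is one attempt and no reset: what is moved stays moved. The work goes in short steps, Python scripts to look and compute and a tool call to move; the robot and the scene stay as the last step left them, time stands still between calls to the robot, and variables do not carry over. Pictures are saved under pics/ and viewed, at most 17 in all, crops included, and the job is handed in when it is done.

Besides the shell and the picture viewer there is one more tool, called after "Request:" as a command line: name --argument value ..., lists and objects as JSON in quotes. arm_command: Moves the arm, as the interface text tells. Shift numbers are shares of 0.3 m and turn numbers shares of pi/4 rad, none past 1 either way. Its arguments: {"type":"object","properties":{"motion":{"type":"array","items":{"type":"object","properties":{"tx":{"type":"number","minimum":-1,"maximum":1},"ty":{"type":"number","minimum":-1,"maximum":1},"tz":{"type":"number","minimum":-1,"maximum":1},"ax":{"type":"number","minimum":-1,"maximum":1},"ay":{"type":"number","minimum":-1,"maximum":1},"az":{"type":"number","minimum":-1,"maximum":1},"gripper":{"type":"number"}}}},"newtons":{"type":"number"}},"required":["motion"]}

```bash
ls; mkdir -p pics
python3 - <<'E'
from rig import bot,cams
import cv2,pickle
print(bot.get_obs(), bot.grip_depth)
for n in("scene","top"):
    s=cams.snapshot(n);pickle.dump(s,open(n+".pkl","wb"))
    cv2.imwrite(f"pics/{n}0.png",s["frame"][:,:,::-1])
    print(n,s["vertical_fov"],s["cx"],s["cy"],s["xyz"],s["rotation"])
E
```

```text
pics
{'t': 0.0, 'joints': array([ 1.29599552e+00,  4.23844067e-01,  1.63075203e+00, -1.47490050e-05,
        1.08856578e+00, -1.90194724e-02]), 'joint_velocities': array([ 2.08138281e-04, -6.76540404e-04,  6.13508977e-05, -2.44729152e-04,
        2.09571259e-04,  2.85090684e-05]), 'effort': array([ 2.29602538e-04, -5.57384205e+01, -2.81742740e+01, -5.01998204e-05,
        7.39333977e-03,  1.11822922e-05]), 'tcp_pos': array([0.15794665, 0.60406424, 0.19581934]), 'orientation': array([-1.08392724e-04,  1.27538884e-01,  9.91833261e-01, -7.77115883e-04]), 'force': array([-0.80862086,  0.28232853,  0.22054095]), 'wrist_torque': array([-0.01438835, -0.06419713,  0.0406095 ]), 'grip_force': 0.0, 'grip_width': 0.08537428760186248} -0.0187
scene 47.722851323933845 318.6740891434236 246.30760337960493 [-0.14023085  1.31227586  0.86243028] [ 0.11300045 -0.17905789  0.84730694 -0.48707302]
top 54.025161746482226 315.1258173765665 237.52147946961827 [ 0.38665095 -0.00950604  1.34575888] [ 0.02088183 -0.70174804  0.7115908  -0.02742573]
```

View pics/top0.png

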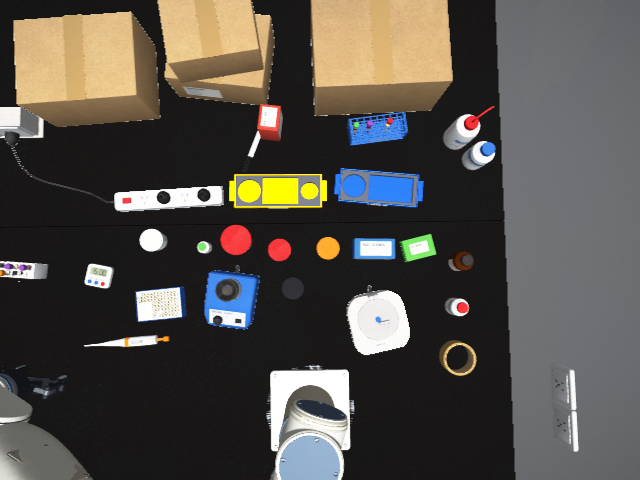

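View pics/scene0.png

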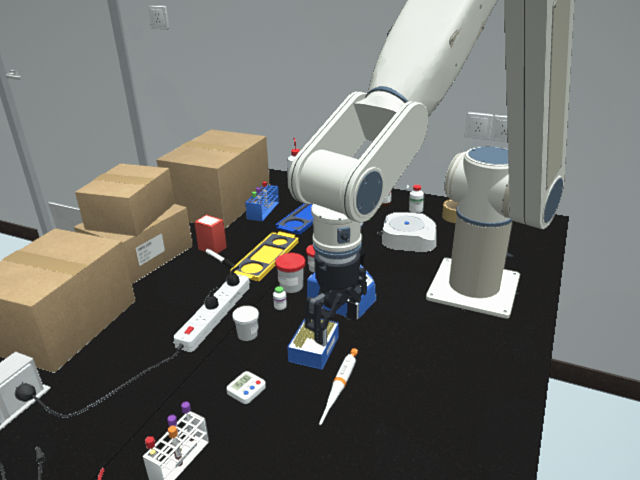

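The top view has up = +x and left = +y. Lookalikes for the red cup:
- Large red lid at (236,240).
- Small red lid at (280,250).
- Black disc at (292,288).
- Red-capped bottle at (458,307).
- Red box at (268,122).

The small red lid at (280,250) fits the description. The other things:
- **Stock:** white cup (152,240), small bottle (204,247), orange cup (328,248), carton (375,249), slide box (419,247), brown bottle (461,261).
- **Trays:** yellow (278,191), blue (379,188).

I'll measure from this view and check with a crop.

```bash
cat > h.py <<'E'
import numpy as np,cv2,pickle
from scipy.spatial.transform import Rotation as R
def q2R(q): return R.from_quat([q[1],q[2],q[3],q[0]])
def cast(s,uv,z):
    uv=np.atleast_2d(np.asarray(uv,float)); f=240/np.tan(np.radians(s["vertical_fov"]/2))
    d=np.c_[(uv[:,0]-s["cx"])/f,(uv[:,1]-s["cy"])/f,np.ones(len(uv))]
    d=q2R(s["rotation"]).apply(d); o=np.asarray(s["xyz"])
    return o+d*((z-o[2])/d[:,2])[:,None]
def mask(s,lo,hi,roi):
    h=cv2.cvtColor(s["frame"],cv2.COLOR_RGB2HSV); m=cv2.inRange(h,np.array(lo),np.array(hi))
    o=np.zeros_like(m);x0,y0,x1,y1=roi;o[y0:y1,x0:x1]=m[y0:y1,x0:x1];return o
def blob(s,m,z,n=1,hull=True):
    cs=sorted(cv2.findContours(m,cv2.RETR_EXTERNAL,cv2.CHAIN_APPROX_NONE)[0],key=cv2.contourArea)[::-1][:n]
    out=[]
    for c in cs:
        w=cast(s,c[:,0,:],z)[:,:2]; (cx,cy),(a,b),t=cv2.minAreaRect((w*1000).astype(np.float32))
        _,r=cv2.minEnclosingCircle((w*1000).astype(np.float32))
        if a<b: a,b,t=b,a,t-90
        # t: direction of long side in world xy
        out.append((round(cx,1),round(cy,1),round(a,1),round(b,1),round((t%180),1),round(r,1)))
    return out
def move(p,yaw=None):
    """print shift fractions to world TCP p from here; yaw = world angle of tool y (mod 180), tool down"""
    from rig import bot
    o=bot.get_obs(); r=q2R(o["orientation"]); d=r.inv().apply(np.array(p)-o["tcp_pos"])
    print("t %.2f tcp"%o["t"],o["tcp_pos"].round(4),"shift",(d/.3).round(3),end=" ")
    Y=r.apply([0,1,0]); y0=np.degrees(np.arctan2(Y[1],Y[0]))
    if yaw is not None:
        dy=(yaw-y0+90)%180-90
        a=np.radians(y0+dy); T=np.c_[[np.sin(a),-np.cos(a),0],[np.cos(a),np.sin(a),0],[0,0,-1]]
        print("turn",((r.inv()*R.from_matrix(T)).as_rotvec()/(np.pi/4)).round(3),"dyaw",round(dy,1),end=" ")
    print("yaw %.1f w %.4f"%(y0,o["grip_width"]))
E
python3 - <<'E'
from h import *
s=pickle.load(open("top.pkl","rb"))
print("orange",blob(s,mask(s,(8,120,80),(22,255,255),(310,230,350,270)),.065))
def red(roi): return mask(s,(0,120,70),(7,255,255),roi)|mask(s,(172,120,70),(180,255,255),roi)
print("redS",blob(s,red((262,232,300,270)),.065),"redL",blob(s,red((212,215,260,262)),.085))
print("white",blob(s,mask(s,(0,0,120),(180,80,255),(135,222,172,262)),.065))
print("carton",blob(s,mask(s,(90,60,60),(130,255,255),(345,230,400,270)),.07))
print("slide",blob(s,mask(s,(40,60,60),(85,255,255),(398,228,442,268)),.035))
print("bottle",blob(s,mask(s,(40,60,60),(85,255,255),(190,235,220,262)),.058))
print("brown cap",cast(s,(468,261),.105))
print("blueT",blob(s,mask(s,(90,60,60),(130,255,255),(325,160,430,212)),.016))
print("yelT",blob(s,mask(s,(20,100,80),(35,255,255),(222,165,332,215)),.016))
for n,roi in(("big",(333,170,372,202)),):pass
y=mask(s,(20,100,80),(35,255,255),(238,177,322,204));print("yfl",blob(s,y,.004,3))
d=s["depth"]
for n,p in dict(red=(280,250),redL=(236,240),black=(292,288),strip=(180,196),bluebox=(230,290),scale=(380,320),rack=(378,128)).items():
    x=cast(s,p,0)[0]; o=np.array(s["xyz"]); k=d[p[1],p[0]]/(q2R(s["rotation"]).inv().apply(x-o)[2]); print(n,(o+(x-o)*k).round(3))
a=s["frame"][160:275,140:480,::-1];cv2.imwrite("pics/crop0.png",cv2.resize(a,None,fx=2.35,fy=2.35,interpolation=cv2.INTER_CUBIC))
E
```

```text
orange [(445.2, -55.3, 62.7, 60.0, 89.2, 32.2)]
redS [(443.0, 76.7, 64.1, 62.0, 75.2, 32.7)] redL [(470.5, 191.7, 83.1, 77.9, 89.2, 42.7)]
white [(473.3, 423.3, 65.3, 63.7, 26.6, 36.8)]
carton [(443.3, -180.1, 117.3, 54.4, 89.2, 64.1)]
slide [(444.5, -307.9, 93.7, 61.5, 103.2, 54.2)]
bottle [(453.7, 289.4, 21.1, 19.5, 134.8, 11.6)]
brown cap [[ 0.40385333 -0.4243413   0.105     ]]
blueT [(618.2, -205.1, 254.3, 98.5, 84.5, 129.9)]
yelT [(613.4, 82.8, 276.5, 95.0, 89.3, 140.9)]
yfl [(615.3, 78.0, 100.8, 72.6, 89.3, 62.1), (615.0, 165.5, 63.9, 63.2, 179.6, 33.5), (614.2, -6.9, 47.1, 47.0, 134.5, 25.4)]
red [0.441 0.074 0.067]
redL [0.469 0.19  0.084]
black [0.338 0.042 0.07 ]
strip [0.598 0.355 0.035]
bluebox [0.338 0.196 0.144]
scale [ 0.249 -0.194  0.066]
rack [ 0.775 -0.2    0.069]
```

View pics/crop0.png

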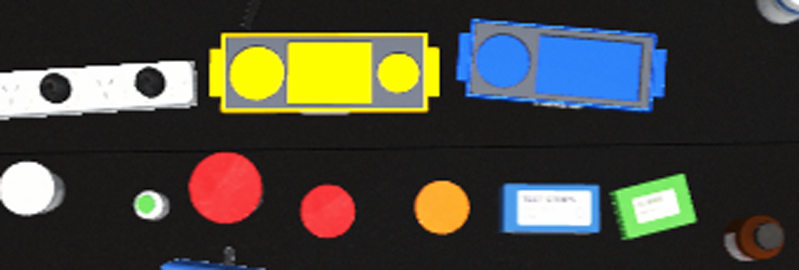

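The crop shows the small red lid at crop (328,211), clearly smaller than the red one at (226,187), so that is the red cup. The orange lid is at crop (442,208). I'm moving above the orange cup with the fingers turned to close along world x.

Request:
arm_command --motion '[{"tx":-0.37,"ty":-0.47,"tz":-0.17},{"tx":-0.37,"ty":-0.47,"tz":-0.17},{"tx":-0.37,"ty":-0.47,"tz":-0.17},{"tx":-0.37,"ty":-0.47,"tz":-0.17},{"tx":-0.37,"ty":-0.47,"tz":-0.17}]'

```text
validation failed for argument at $.mo...
```

Request:
arm_command --motion '[{"tx":-0.37,"ty":-0.47},{"tx":-0.37,"ty":-0.47},{"tx":-0.37,"ty":-0.47},{"tx":-0.37,"ty":-0.47},{"tx":-0.37,"ty":-0.47}]'

```text
validation failed for argument at $.mo...
```

Request:
arm_command --motion '[{"tx":-0.37,"ty":-0.47},{"tx":-0.37,"ty":-0.47},{"tx":-0.37,"ty":-0.47},{"tx":-0.37,"ty":-0.47},{"tx":-0.37,"ty":-0.47}]'

```text
validation failed for argument at $.mo...
```

```bash
python3 -c "
from h import *
move((.445,-.055,.24),0)
from rig import bot;print(bot.get_obs()['joints'].round(3))"
```

```text
t 0.10 tcp [0.158  0.6041 0.1959] shift [-1.482 -1.884 -0.144] Traceback (most recent call last):
  File "<string>", line 3, in <module>
    move((.445,-.055,.24),0)
    ~~~~^^^^^^^^^^^^^^^^^^^^
  File "h.py", line 31, in move
    print("turn",((r.inv()*R.from_matrix(T)).as_rotvec()/(np.pi/4)).round(3),"dyaw",round(dy,1),end=" ")
                           ~~~~~~~~~~~~~^^^
  File "scipy/spatial/transform/_rotation.pyx", line 1143, in scipy.spatial.transform._rotation.Rotation.from_matrix
ValueError: Non-positive determinant (left-handed or null coordinate frame) in rotation matrix 0: [[ 0.  1.  0.]
 [-1.  0.  0.]
 [ 0.  0. -1.]].
```

```bash
sed -i 's/\[np.sin(a),-np.cos(a),0\]/[-np.sin(a),np.cos(a),0]/' h.py; python3 -c "
from h import *
move((.445,-.055,.24),0)"
```

```text
t 0.10 tcp [0.158  0.6041 0.1959] shift [-1.482 -1.884 -0.144] turn [-2.000e-03  1.000e-03  1.674e+00] dyaw -75.3 yaw 75.3 w 0.0853
```

Request:
arm_command --motion '[{"tx":-0.37,"ty":-0.47,"tz":-0.17,"ax":0,"ay":0,"az":0,"gripper":0},{"tx":-0.37,"ty":-0.47,"tz":-0.17,"ax":0,"ay":0,"az":0,"gripper":0},{"tx":-0.37,"ty":-0.47,"tz":-0.17,"ax":0,"ay":0,"az":0,"gripper":0},{"tx":-0.37,"ty":-0.47,"tz":-0.17,"ax":0,"ay":0,"az":0,"gripper":0},{"tx":-0.37,"ty":-0.47,"tz":-0.17,"ax":0,"ay":0,"az":0,"gripper":0}]'

```text
t: 0.52
tcp_pos: [0.2306, 0.4366, 0.2482]
orientation: [0.0, 0.128, 0.992, -0.001]
force: [0.6, 0.2, 0.9]
grip_width: 0.0857
grip_force: 0.0
```

Request:
arm_command --motion '[{"tx":-0.37,"ty":-0.47,"tz":0,"ax":0,"ay":0,"az":0,"gripper":0},{"tx":-0.37,"ty":-0.47,"tz":0,"ax":0,"ay":0,"az":0,"gripper":0},{"tx":-0.37,"ty":-0.47,"tz":0,"ax":0,"ay":0,"az":0,"gripper":0},{"tx":-0.37,"ty":-0.47,"tz":0,"ax":0,"ay":0,"az":0,"gripper":0},{"tx":-0.37,"ty":-0.47,"tz":0,"ax":0,"ay":0,"az":0,"gripper":0}]'

```text
t: 0.93
tcp_pos: [0.3019, 0.2715, 0.2473]
orientation: [-0.0, 0.129, 0.992, -0.001]
force: [-0.6, 0.4, -0.7]
grip_width: 0.0853
grip_force: 0.0
```

Request:
arm_command --motion '[{"tx":-0.37,"ty":-0.47,"tz":0,"ax":0,"ay":0,"az":0,"gripper":0},{"tx":-0.37,"ty":-0.47,"tz":0,"ax":0,"ay":0,"az":0,"gripper":0},{"tx":-0.37,"ty":-0.47,"tz":0,"ax":0,"ay":0,"az":0,"gripper":0},{"tx":-0.37,"ty":-0.47,"tz":0,"ax":0,"ay":0,"az":0,"gripper":0},{"tx":-0.37,"ty":-0.47,"tz":0,"ax":0,"ay":0,"az":0,"gripper":0}]'

```text
t: 1.35
tcp_pos: [0.3743, 0.1073, 0.2477]
orientation: [0.0, 0.129, 0.992, -0.001]
force: [0.2, 0.2, 0.5]
grip_width: 0.0852
grip_force: 0.0
```

Request:
arm_command --motion '[{"tx":-0.37,"ty":-0.47,"tz":0,"ax":0,"ay":0,"az":0.5,"gripper":0},{"tx":-0.37,"ty":-0.47,"tz":0,"ax":0,"ay":0,"az":0.5,"gripper":0},{"tx":-0.37,"ty":-0.47,"tz":0,"ax":0,"ay":0,"az":0.5,"gripper":0},{"tx":-0.37,"ty":-0.47,"tz":0,"ax":0,"ay":0,"az":0.5,"gripper":0},{"tx":-0.37,"ty":-0.47,"tz":0,"ax":0,"ay":0,"az":0.5,"gripper":0}]'

```text
t: 1.77
tcp_pos: [0.4467, -0.0576, 0.2477]
orientation: [0.001, 0.321, 0.947, -0.0]
force: [0.3, 0.0, 0.3]
grip_width: 0.0853
grip_force: 0.0
```

Request:
arm_command --motion '[{"tx":0,"ty":0,"tz":0,"ax":0,"ay":0,"az":0.6,"gripper":0},{"tx":0,"ty":0,"tz":0,"ax":0,"ay":0,"az":0.6,"gripper":0},{"tx":0,"ty":0,"tz":0,"ax":0,"ay":0,"az":0.6,"gripper":0},{"tx":0,"ty":0,"tz":0,"ax":0,"ay":0,"az":0.6,"gripper":0},{"tx":0,"ty":0,"tz":0,"ax":0,"ay":0,"az":0.6,"gripper":0}]'

```text
t: 2.18
tcp_pos: [0.4445, -0.053, 0.2473]
orientation: [-0.0, 0.532, 0.847, -0.0]
force: [0.2, 0.3, -0.1]
grip_width: 0.0856
grip_force: 0.0
```

Request:
arm_command --motion '[{"tx":0,"ty":0,"tz":0,"ax":0,"ay":0,"az":0.57,"gripper":0},{"tx":0,"ty":0,"tz":0,"ax":0,"ay":0,"az":0.57,"gripper":0},{"tx":0,"ty":0,"tz":0,"ax":0,"ay":0,"az":0.57,"gripper":0},{"tx":0,"ty":0,"tz":0,"ax":0,"ay":0,"az":0.57,"gripper":0},{"tx":0,"ty":0,"tz":0,"ax":0,"ay":0,"az":0.57,"gripper":0}]'

```text
t: 2.6
tcp_pos: [0.4447, -0.053, 0.2475]
orientation: [-0.0, 0.706, 0.709, -0.0]
force: [-0.1, -1.3, 0.0]
grip_width: 0.0855
grip_force: 0.0
```

Run:
```python
from h import *
from rig import bot,cams
move((.445,-.055,.045),0)
print(bot.get_obs()['joints'].round(3))
s=cams.snapshot("wrist");pickle.dump(s,open("w1.pkl","wb"));cv2.imwrite("pics/w1.png",s["frame"][:,:,::-1]);print(s["xyz"],s["vertical_fov"])
print(blob(s,mask(s,(8,120,80),(22,255,255),(0,0,640,480)),.065))
```

```text
t 2.60 tcp [ 0.4447 -0.053   0.2475] shift [-0.007  0.001  0.675] turn [-0.001 -0.     0.006] dyaw -0.3 yaw 0.3 w 0.0855
[-0.145  0.092  1.952  0.     1.098 -0.15 ]
[0.4443829  0.03058196 0.42538977] 70.31501147241347
[(446.6, -54.5, 63.0, 63.0, 90.3, 32.2)]
```

View pics/w1.png

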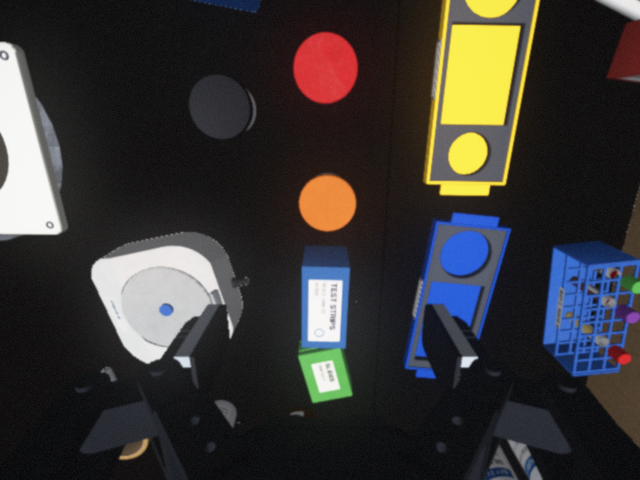

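The wrist view shows the orange lid at (327,202), agreeing with the top view to within 1–2 mm. The small red lid is at (325,67), the carton at (325,298) and the slide box at (325,375). Both trays are clear. I'm descending to grip the orange lid.

Request:
arm_command --motion '[{"tx":-0.005,"ty":0.004,"tz":0.55,"ax":0,"ay":0,"az":0.005,"gripper":0},{"tx":-0.005,"ty":0.004,"tz":0.55,"ax":0,"ay":0,"az":0.005,"gripper":0},{"tx":-0.005,"ty":0.004,"tz":0.55,"ax":0,"ay":0,"az":0.005,"gripper":0},{"tx":-0.005,"ty":0.004,"tz":0.55,"ax":0,"ay":0,"az":0.005,"gripper":0},{"tx":-0.005,"ty":0.004,"tz":0.55,"ax":0,"ay":0,"az":0.005,"gripper":0}]'

```text
t: 3.07
tcp_pos: [0.4404, -0.0539, 0.076]
orientation: [-0.006, 0.706, 0.708, -0.004]
force: [-2.3, 0.1, 0.5]
grip_width: 0.0854
grip_force: 0.0
```

Request:
arm_command --motion '[{"tx":0,"ty":0,"tz":0.08,"ax":0,"ay":0,"az":0,"gripper":0},{"tx":0,"ty":0,"tz":0.155,"ax":0,"ay":0,"az":0,"gripper":0},{"tx":0,"ty":0,"tz":0.155,"ax":0,"ay":0,"az":0,"gripper":0.5},{"tx":0,"ty":0,"tz":0.155,"ax":0,"ay":0,"az":0,"gripper":0.5},{"tx":0,"ty":0,"tz":0.155,"ax":0,"ay":0,"az":0,"gripper":0.5}]' --newtons 25

```text
t: 3.48
tcp_pos: [0.4475, -0.055, 0.0381]
orientation: [0.001, 0.707, 0.707, 0.001]
force: [0.1, 0.1, 0.3]
grip_width: 0.0518
grip_force: 0.0
```

Request:
arm_command --motion '[{"tx":0,"ty":0,"tz":0,"ax":0,"ay":0,"az":0,"gripper":0.5},{"tx":0,"ty":0,"tz":0,"ax":0,"ay":0,"az":0,"gripper":0.5},{"tx":0,"ty":0,"tz":0,"ax":0,"ay":0,"az":0,"gripper":0.5},{"tx":0,"ty":0,"tz":0,"ax":0,"ay":0,"az":0,"gripper":0.5},{"tx":0,"ty":0,"tz":0,"ax":0,"ay":0,"az":0,"gripper":0.5}]' --newtons 25

```text
t: 3.9
tcp_pos: [0.4464, -0.0549, 0.0366]
orientation: [0.0, 0.707, 0.707, 0.0]
force: [0.2, -0.6, 0.0]
grip_width: 0.0427
grip_force: 0.0
```

Run:
```python
from h import *
s=pickle.load(open("w1.pkl","rb"))
B=(90,100,60),(130,255,255)
m=mask(s,*B,(400,205,525,385));print("blueT",blob(s,m,.016))
m=mask(s,*B,(436,224,492,280));print("blue cup floor",blob(s,m,.004))
y=mask(s,(20,100,80),(35,255,255),(400,0,560,200));print("yel floors",blob(s,mask(s,(20,100,80),(35,255,255),(440,22,522,178)),.004,3))
print("red",blob(s,mask(s,(0,120,70),(7,255,255),(280,20,370,115))|mask(s,(172,120,70),(180,255,255),(280,20,370,115)),.065))
move((.625,-.1344,.12),0)
```

```text
blueT [(618.2, -204.5, 254.5, 102.3, 84.5, 129.6)]
blue cup floor [(629.2, -136.5, 66.9, 64.0, 31.0, 33.8)]
yel floors [(616.9, 77.8, 103.4, 75.8, 89.5, 62.8), (616.1, -6.7, 50.1, 46.8, 96.9, 25.2), (666.6, 22.4, 114.4, 6.2, 89.4, 57.2)]
red [(443.9, 77.3, 62.8, 62.4, 43.1, 31.7)]
t 3.90 tcp [ 0.4464 -0.0549  0.0366] shift [-0.265  0.596 -0.278] turn [ 0.001  0.    -0.001] dyaw 0.0 yaw -0.0 w 0.0427
```

The fingers closed to 43 mm with no force, so they are holding nothing. I'll look before doing anything else.

Run:
```python
from h import *
from rig import bot,cams
s=cams.snapshot("wrist");t=cams.snapshot("scene")
c=t["frame"][180:340,230:450];c=cv2.resize(c,(550,400),interpolation=cv2.INTER_CUBIC)
w=cv2.resize(s["frame"],(533,400))
cv2.imwrite("pics/w2.png",cv2.resize(np.hstack([w,c]),(800,295))[:,:,::-1])
print(blob(s,mask(s,(8,120,80),(22,255,255),(0,0,640,480)),.065))
```

```text
[(445.5, -53.0, 64.3, 59.6, 73.6, 32.4)]
```

View pics/w2.png

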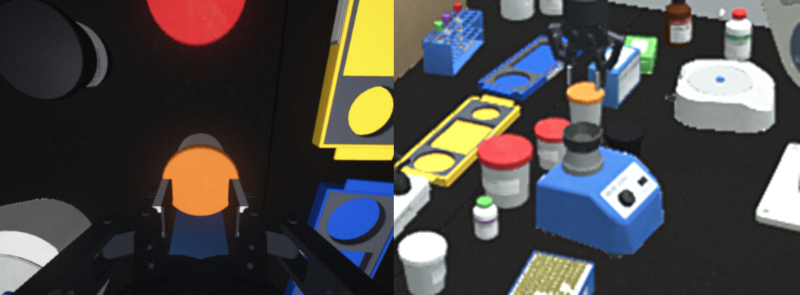

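Run:
```python
from h import *
from rig import bot,cams
s=cams.snapshot("wrist");t=cams.snapshot("scene");p=cams.snapshot("top")
def proj(s,X):
    f=240/np.tan(np.radians(s["vertical_fov"]/2));c=q2R(s["rotation"]).inv().apply(np.atleast_2d(X)-s["xyz"])
    return (c[:,:2]/c[:,2:]*f+[s["cx"],s["cy"]]).round(0),c[:,2].round(3)
def pt(s,u,v):
    z=s["depth"][int(v),int(u)];f=240/np.tan(np.radians(s["vertical_fov"]/2))
    return (q2R(s["rotation"]).apply([(u-s["cx"])/f*z,(v-s["cy"])/f*z,z])+s["xyz"]).round(3)
o=bot.get_obs();print(o["tcp_pos"])
for n,c in(("w",s),("sc",t)): print(n,proj(c,[o["tcp_pos"],[.446,-.055,.065],[.446,-.055,0]]))
print("wrist xyz",s["xyz"],q2R(s["rotation"]).as_matrix().round(3).tolist())
for uv in((270,300),(265,330),(325,300),(325,270),(385,300),(390,330),(260,350),(325,350)): print("w",uv,pt(s,*uv))
```

```text
[ 0.44608467 -0.05483025  0.03605978]
w (array([[325., 274.],
       [325., 299.],
       [325., 251.]]), array([0.196, 0.168, 0.23 ]))
sc (array([[333., 237.],
       [333., 229.],
       [333., 247.]]), array([1.701, 1.686, 1.719]))
wrist xyz [0.44621028 0.02876286 0.2141806 ] [[1.0, -0.001, 0.0], [-0.0, -0.946, -0.324], [0.001, 0.324, -0.946]]
w (270, 300) [ 0.423 -0.043  0.086]
w (265, 330) [ 0.424 -0.044  0.107]
w (325, 300) [ 0.446 -0.055  0.065]
w (325, 270) [ 0.446 -0.039  0.066]
w (385, 300) [ 0.472 -0.043  0.086]
w (390, 330) [ 0.47  -0.043  0.109]
w (260, 350) [ 0.423 -0.048  0.113]
w (325, 350) [ 0.446 -0.085  0.065]
```

Run:
```python
from h import *
from rig import bot,cams
s=cams.snapshot("wrist");t=cams.snapshot("scene")
def pt(s,u,v):
    z=s["depth"][int(v),int(u)];f=240/np.tan(np.radians(s["vertical_fov"]/2))
    return (q2R(s["rotation"]).apply([(u-s["cx"])/f*z,(v-s["cy"])/f*z,z])+s["xyz"]).round(3)
for u in(262,268,274,280):
    print(u,[tuple(float(a) for a in pt(s,u,v)) for v in range(270,345,10)])
f=s["frame"][220:400,220:430];g=t["frame"][180:280,280:400]
f=cv2.resize(f,(420,360),interpolation=cv2.INTER_CUBIC);g=cv2.resize(g,(380,360),interpolation=cv2.INTER_CUBIC)
cv2.imwrite("pics/w3.png",np.hstack([f,g])[:,:,::-1])
```

```text
262 [(0.403, -0.068, 0.001), (0.402, -0.076, -0.0), (0.402, -0.083, 0.001), (0.419, -0.043, 0.086), (0.421, -0.043, 0.094), (0.422, -0.043, 0.101), (0.423, -0.044, 0.107), (0.423, -0.046, 0.11)]
268 [(0.407, -0.068, 0.001), (0.418, -0.044, 0.065), (0.418, -0.049, 0.066), (0.422, -0.043, 0.087), (0.423, -0.044, 0.094), (0.424, -0.043, 0.102), (0.425, -0.045, 0.106), (0.425, -0.048, 0.107)]
274 [(0.422, -0.039, 0.066), (0.421, -0.045, 0.064), (0.421, -0.049, 0.065), (0.424, -0.044, 0.085), (0.425, -0.046, 0.09), (0.425, -0.05, 0.091), (0.425, -0.054, 0.092), (0.425, -0.057, 0.094)]
280 [(0.425, -0.039, 0.066), (0.424, -0.044, 0.066), (0.424, -0.05, 0.065), (0.424, -0.055, 0.066), (0.425, -0.056, 0.074), (0.425, -0.06, 0.075), (0.425, -0.065, 0.076), (0.413, -0.125, 0.001)]
```

View pics/w3.png

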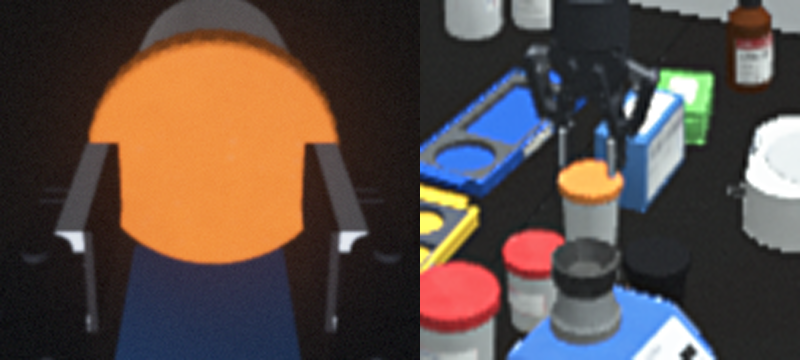

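The crop shows the finger tips standing just above the orange lid: tip ends at crop (80,235) and (350,240), with the lid unbroken beneath. So the real tips end about 35–40 mm behind the reported TCP. I'll open, go about 30 mm lower and grip again.

Request:
arm_command --motion '[{"tx":0,"ty":0,"tz":0,"ax":0,"ay":0,"az":0,"gripper":0},{"tx":0,"ty":0,"tz":0,"ax":0,"ay":0,"az":0,"gripper":0},{"tx":0,"ty":0,"tz":0,"ax":0,"ay":0,"az":0,"gripper":0},{"tx":0,"ty":0,"tz":0,"ax":0,"ay":0,"az":0,"gripper":0},{"tx":0,"ty":0,"tz":0,"ax":0,"ay":0,"az":0,"gripper":0}]'

```text
t: 4.67
tcp_pos: [0.4462, -0.0548, 0.0361]
orientation: [-0.0, 0.707, 0.707, -0.0]
force: [0.6, -0.7, 0.5]
grip_width: 0.0852
grip_force: 0.0
```

Request:
arm_command --motion '[{"tx":0,"ty":0,"tz":0.03,"ax":0,"ay":0,"az":0,"gripper":0},{"tx":0,"ty":0,"tz":0.06,"ax":0,"ay":0,"az":0,"gripper":0},{"tx":0,"ty":0,"tz":0.08,"ax":0,"ay":0,"az":0,"gripper":0},{"tx":0,"ty":0,"tz":0.09,"ax":0,"ay":0,"az":0,"gripper":0},{"tx":0,"ty":0,"tz":0.09,"ax":0,"ay":0,"az":0,"gripper":0}]'

```text
t: 5.08
tcp_pos: [0.4453, -0.0547, 0.008]
orientation: [-0.001, 0.707, 0.707, -0.001]
force: [-0.6, -0.3, -0.3]
grip_width: 0.0856
grip_force: 0.0
```

Request:
arm_command --motion '[{"tx":0,"ty":0,"tz":0,"ax":0,"ay":0,"az":0,"gripper":0.35},{"tx":0,"ty":0,"tz":0,"ax":0,"ay":0,"az":0,"gripper":0.35},{"tx":0,"ty":0,"tz":0,"ax":0,"ay":0,"az":0,"gripper":0.35},{"tx":0,"ty":0,"tz":0,"ax":0,"ay":0,"az":0,"gripper":0.35},{"tx":0,"ty":0,"tz":0,"ax":0,"ay":0,"az":0,"gripper":0.35}]' --newtons 25

```text
t: 5.5
tcp_pos: [0.4463, -0.0549, 0.0094]
orientation: [0.0, 0.707, 0.707, 0.0]
force: [-0.6, 0.8, 2.9]
grip_width: 0.0614
grip_force: 26.9
```

Run:
```python
from h import *
from rig import bot,cams
s=cams.snapshot("wrist")
def pt(s,u,v):
    z=s["depth"][int(v),int(u)];f=240/np.tan(np.radians(s["vertical_fov"]/2))
    return (q2R(s["rotation"]).apply([(u-s["cx"])/f*z,(v-s["cy"])/f*z,z])+s["xyz"]).round(3)
o=bot.get_obs();print(o["tcp_pos"],o["grip_width"],o["grip_force"],o["force"].round(1))
for u in(230,238,246,254):
    print(u,[tuple(float(a) for a in pt(s,u,v)) for v in range(250,335,10)])
f=s["frame"][180:420,160:480]
cv2.imwrite("pics/w4.png",cv2.resize(f,(640,480))[:,:,::-1])
```

```text
[ 0.44625596 -0.05485086  0.00940775] 0.062290514111060465 27.039043307304382 [-1.3 -0.2  3.9]
230 [(0.391, -0.043, 0.001), (0.39, -0.05, 0.001), (0.389, -0.056, 0.001), (0.389, -0.063, 0.0), (0.388, -0.07, 0.001), (0.387, -0.077, 0.0), (0.405, -0.048, 0.059), (0.41, -0.044, 0.074), (0.411, -0.044, 0.08)]
238 [(0.395, -0.043, 0.001), (0.395, -0.05, 0.001), (0.394, -0.056, 0.0), (0.394, -0.062, 0.001), (0.393, -0.07, 0.001), (0.409, -0.044, 0.059), (0.411, -0.044, 0.067), (0.413, -0.044, 0.074), (0.415, -0.043, 0.081)]
246 [(0.4, -0.044, 0.0), (0.399, -0.05, 0.001), (0.399, -0.056, 0.001), (0.399, -0.062, 0.002), (0.398, -0.07, 0.001), (0.412, -0.044, 0.058), (0.414, -0.044, 0.067), (0.415, -0.046, 0.071), (0.416, -0.048, 0.074)]
254 [(0.405, -0.043, 0.001), (0.404, -0.05, 0.001), (0.404, -0.056, 0.001), (0.403, -0.062, 0.001), (0.403, -0.069, 0.001), (0.415, -0.045, 0.057), (0.416, -0.048, 0.06), (0.417, -0.05, 0.064), (0.417, -0.054, 0.066)]
```

View pics/w4.png

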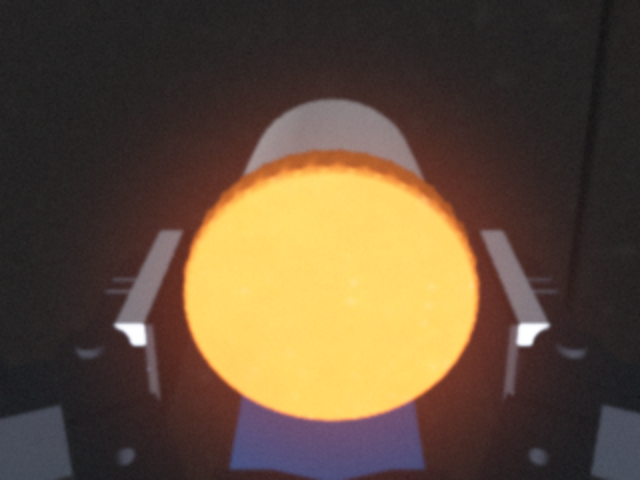

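The cup is gripped at 62 mm with 27 N, and the picture shows the lid between the pads. The tips sit about 44 mm behind the reported TCP. Next is lifting it and carrying it to the blue tray's round recess.

Request:
arm_command --motion '[{"tx":0,"ty":0,"tz":-0.03,"ax":0,"ay":0,"az":0,"gripper":0.35},{"tx":0,"ty":0,"tz":-0.1,"ax":0,"ay":0,"az":0,"gripper":0.35},{"tx":0,"ty":0,"tz":-0.17,"ax":0,"ay":0,"az":0,"gripper":0.35},{"tx":0,"ty":0,"tz":-0.22,"ax":0,"ay":0,"az":0,"gripper":0.35},{"tx":0,"ty":0,"tz":-0.24,"ax":0,"ay":0,"az":0,"gripper":0.35}]' --newtons 35

```text
t: 5.97
tcp_pos: [0.4476, -0.055, 0.0835]
orientation: [0.001, 0.707, 0.707, 0.001]
force: [-0.4, -0.4, 0.2]
grip_width: 0.0619
grip_force: 38.2
```

Request:
arm_command --motion '[{"tx":-0.02,"ty":0.05,"tz":0,"ax":0,"ay":0,"az":0,"gripper":0.35},{"tx":-0.07,"ty":0.13,"tz":0,"ax":0,"ay":0,"az":0,"gripper":0.35},{"tx":-0.12,"ty":0.22,"tz":0,"ax":0,"ay":0,"az":0,"gripper":0.35},{"tx":-0.16,"ty":0.31,"tz":0,"ax":0,"ay":0,"az":0,"gripper":0.35},{"tx":-0.2,"ty":0.4,"tz":0,"ax":0,"ay":0,"az":0,"gripper":0.35}]'

```text
t: 6.38
tcp_pos: [0.567, -0.1156, 0.081]
orientation: [-0.0, 0.707, 0.707, -0.0]
force: [1.4, 0.0, -0.1]
grip_width: 0.0619
grip_force: 38.2
```

Request:
arm_command --motion '[{"tx":-0.03,"ty":0.09,"tz":0,"ax":0,"ay":0,"az":0,"gripper":0.35},{"tx":-0.055,"ty":0.16,"tz":0,"ax":0,"ay":0,"az":0,"gripper":0.35},{"tx":-0.065,"ty":0.2,"tz":0,"ax":0,"ay":0,"az":0,"gripper":0.35},{"tx":-0.065,"ty":0.2,"tz":0,"ax":0,"ay":0,"az":0,"gripper":0.35},{"tx":-0.065,"ty":0.2,"tz":0,"ax":0,"ay":0,"az":0,"gripper":0.35}]'

```text
t: 6.8
tcp_pos: [0.6256, -0.1343, 0.0804]
orientation: [-0.001, 0.707, 0.707, -0.0]
force: [0.8, 0.4, -0.2]
grip_width: 0.0612
grip_force: 38.2
```

Run:
```python
from h import *
from rig import bot,cams
s=cams.snapshot("wrist");pickle.dump(s,open("w5.pkl","wb"));cv2.imwrite("pics/w5.png",s["frame"][:,:,::-1])
move((.6265,-.1345,.0134),0);o=bot.get_obs();print(o["grip_force"],o["force"].round(1))
print("lid",blob(s,mask(s,(8,120,80),(26,255,255),(200,150,450,420)),.065+.004+o["tcp_pos"][2]-.0134))
m=mask(s,(90,100,60),(130,255,255),(0,0,640,480));print(blob(s,m,.004,3))
```

```text
t 6.85 tcp [ 0.6248 -0.1341  0.0804] shift [-0.002  0.006  0.223] turn [-0.003 -0.001 -0.001] dyaw 0.0 yaw -0.0 w 0.0613
38.22379946708679 [ 0.   0.2 -0.2]
lid [(625.5, -132.4, 64.1, 61.8, 94.0, 32.4)]
[(813.6, -217.3, 200.5, 115.8, 96.6, 115.1), (407.2, -214.4, 177.8, 129.0, 88.7, 108.5), (627.1, -133.3, 106.9, 102.2, 84.8, 67.9)]
```

View pics/w5.png

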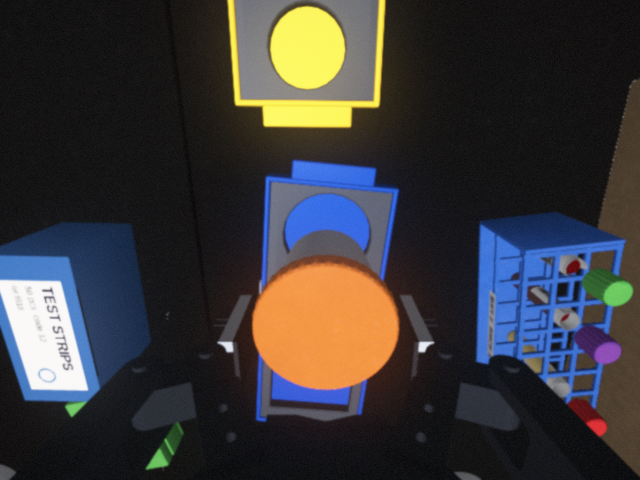

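The wrist view shows the orange lid at (326,322) held level, with the blue round recess behind it at (327,228) in line with the cup. Lowering now.

Request:
arm_command --motion '[{"tx":-0.002,"ty":0.006,"tz":0.06,"ax":0,"ay":0,"az":0,"gripper":0.35},{"tx":-0.002,"ty":0.006,"tz":0.12,"ax":0,"ay":0,"az":0,"gripper":0.35},{"tx":-0.002,"ty":0.006,"tz":0.17,"ax":0,"ay":0,"az":0,"gripper":0.35},{"tx":-0.002,"ty":0.006,"tz":0.2,"ax":0,"ay":0,"az":0,"gripper":0.35},{"tx":-0.002,"ty":0.006,"tz":0.21,"ax":0,"ay":0,"az":0,"gripper":0.35}]'

```text
t: 7.27
tcp_pos: [0.6257, -0.1344, 0.0165]
orientation: [-0.002, 0.707, 0.707, -0.001]
force: [-0.7, -0.2, -0.1]
grip_width: 0.0615
grip_force: 38.2
```

Request:
arm_command --motion '[{"tx":0,"ty":0,"tz":0.006,"ax":0,"ay":0,"az":0,"gripper":0.35},{"tx":0,"ty":0,"tz":0.012,"ax":0,"ay":0,"az":0,"gripper":0.35},{"tx":0,"ty":0,"tz":0.014,"ax":0,"ay":0,"az":0,"gripper":0.35},{"tx":0,"ty":0,"tz":0.014,"ax":0,"ay":0,"az":0,"gripper":0.35},{"tx":0,"ty":0,"tz":0.014,"ax":0,"ay":0,"az":0,"gripper":0.35}]'

```text
t: 7.68
tcp_pos: [0.6284, -0.1351, 0.0146]
orientation: [0.0, 0.707, 0.707, 0.0]
force: [-0.1, -0.6, -1.1]
grip_width: 0.0615
grip_force: 38.2
```

Request:
arm_command --motion '[{"tx":0,"ty":0,"tz":0.004,"ax":0,"ay":0,"az":0,"gripper":0.35},{"tx":0,"ty":0,"tz":0.006,"ax":0,"ay":0,"az":0,"gripper":0.35},{"tx":0,"ty":0,"tz":0.006,"ax":0,"ay":0,"az":0,"gripper":0.35}]'

```text
t: 7.93
tcp_pos: [0.6286, -0.1352, 0.0135]
orientation: [0.001, 0.707, 0.707, 0.0]
force: [-1.8, -0.4, 8.6]
grip_width: 0.0614
grip_force: 39.0
```

Run:
```python
from h import *
from rig import bot,cams
s=cams.snapshot("wrist")
o=bot.get_obs();print(o["tcp_pos"],o["force"].round(1))
m=mask(s,(8,120,80),(26,255,255),(200,150,450,420));ys,xs=np.nonzero(cv2.erode(m,np.ones((15,15))))
f=240/np.tan(np.radians(s["vertical_fov"]/2));z=s["depth"][ys,xs];P=q2R(s["rotation"]).apply(np.c_[(xs-s["cx"])/f*z,(ys-s["cy"])/f*z,z])+s["xyz"]
print("lid z",np.median(P,0).round(4),blob(s,m,.069))
A=np.c_[P[:,:2]-P[:,:2].mean(0),np.ones(len(P))];print(np.linalg.lstsq(A,P[:,2],rcond=None)[0].round(4))
```

```text
[ 0.62858563 -0.13521671  0.01353151] [-1.2  0.5  9. ]
lid z [ 0.6285 -0.1312  0.0697] [(628.8, -133.9, 63.2, 62.4, 132.3, 32.1)]
[0.0079 0.2064 0.0702]
```

Contact force is 9 N and the lid top is at 0.0697 m against 0.069 expected, so the cup is seated. Releasing, rising, then going above the carton.

Request:
arm_command --motion '[{"tx":0,"ty":0,"tz":-0.003,"ax":0,"ay":0,"az":0,"gripper":0},{"tx":0,"ty":0,"tz":-0.003,"ax":0,"ay":0,"az":0,"gripper":0},{"tx":0,"ty":0,"tz":-0.003,"ax":0,"ay":0,"az":0,"gripper":0},{"tx":0,"ty":0,"tz":-0.003,"ax":0,"ay":0,"az":0,"gripper":0},{"tx":0,"ty":0,"tz":-0.003,"ax":0,"ay":0,"az":0,"gripper":0}]'

```text
t: 8.4
tcp_pos: [0.6278, -0.135, 0.0128]
orientation: [-0.0, 0.707, 0.707, -0.0]
force: [0.7, -0.3, -0.5]
grip_width: 0.0856
grip_force: 0.0
```

Request:
arm_command --motion '[{"tx":0,"ty":0,"tz":-0.06,"ax":0,"ay":0,"az":0,"gripper":0},{"tx":0,"ty":0,"tz":-0.18,"ax":0,"ay":0,"az":0,"gripper":0},{"tx":0,"ty":0,"tz":-0.3,"ax":0,"ay":0,"az":0,"gripper":0},{"tx":0,"ty":0,"tz":-0.42,"ax":0,"ay":0,"az":0,"gripper":0},{"tx":0,"ty":0,"tz":-0.5,"ax":0,"ay":0,"az":0,"gripper":0}]'

```text
t: 8.82
tcp_pos: [0.6291, -0.1353, 0.1665]
orientation: [0.001, 0.707, 0.707, 0.001]
force: [1.2, 0.8, -0.8]
grip_width: 0.0856
grip_force: 0.0
```

Request:
arm_command --motion '[{"tx":-0.03,"ty":-0.1,"tz":0,"ax":0,"ay":0,"az":0,"gripper":0},{"tx":-0.06,"ty":-0.23,"tz":0,"ax":0,"ay":0,"az":0,"gripper":0},{"tx":-0.09,"ty":-0.36,"tz":0,"ax":0,"ay":0,"az":0,"gripper":0},{"tx":-0.13,"ty":-0.49,"tz":0,"ax":0,"ay":0,"az":0,"gripper":0},{"tx":-0.163,"ty":-0.61,"tz":0,"ax":0,"ay":0,"az":0,"gripper":0}]'

```text
t: 9.23
tcp_pos: [0.4426, -0.1838, 0.1629]
orientation: [-0.0, 0.707, 0.707, -0.0]
force: [-0.2, -1.3, 0.2]
grip_width: 0.0855
grip_force: 0.0
```

```bash
cat >> h.py <<'E'
def world(s,m):
    """world points of the masked pixels, from depth"""
    ys,xs=np.nonzero(m);f=240/np.tan(np.radians(s["vertical_fov"]/2));z=s["depth"][ys,xs];k=z>0
    return q2R(s["rotation"]).apply(np.c_[(xs-s["cx"])/f*z,(ys-s["cy"])/f*z,z][k])+s["xyz"]
def topface(s,roi,z,tol=.006):
    """rect of the face at height z in a pixel roi"""
    m=np.zeros(s["depth"].shape,np.uint8);x0,y0,x1,y1=roi;m[y0:y1,x0:x1]=1
    P=world(s,m);P=P[abs(P[:,2]-z)<tol]
    (cx,cy),(a,b),t=cv2.minAreaRect((P[:,:2]*1000).astype(np.float32))
    if a<b:a,b,t=b,a,t-90
    return [round(v,1) for v in(cx,cy,a,b,t%180)],len(P)
E
python3 - <<'E'
from h import *
from rig import bot,cams
s=cams.snapshot("wrist");t=cams.snapshot("top")
w=cv2.resize(s["frame"],(533,400));c=cv2.resize(t["frame"][150:280,300:480],(267,193))
c=np.vstack([c,np.zeros((207,267,3),np.uint8)])
cv2.imwrite("pics/w6.png",np.hstack([w,c])[:,:,::-1]);pickle.dump(s,open("w6.pkl","wb"))
print("carton top",topface(t,(345,230,400,270),.07),"slide top",topface(t,(398,228,442,268),.035))
print("orange now",blob(t,mask(t,(8,120,80),(22,255,255),(330,160,372,210)),.069))
move((.4433,-.184,0),0)
E
```

```text
carton top ([443.9, -149.6, 54.8, 40.9, 177.9], 256) slide top ([0.0, 0.0, 0.0, 0.0, 0.0], 0)
orange now [(627.9, -134.9, 60.8, 60.3, 134.3, 31.5)]
t 9.33 tcp [ 0.4391 -0.1837  0.1624] shift [-0.002  0.016  0.541] turn [-0.006 -0.002 -0.004] dyaw 0.2 yaw -0.2 w 0.0855
```

View pics/w6.png

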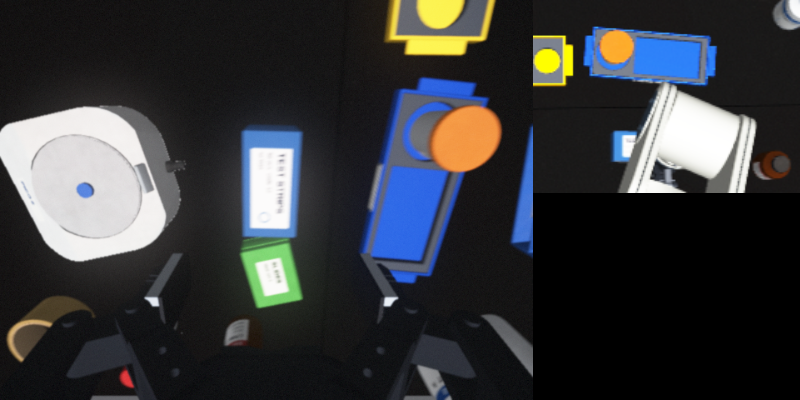

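The cup stands upright in its recess, with the orange lid at (467,138) in the left view and (616,46) in the top crop. The carton is at (270,181) and the slide box, turned about 13°, at (271,272). Measuring both from the wrist picture.

Run:
```python
from h import *
s=pickle.load(open("w6.pkl","rb"))
print("carton",topface(s,(270,130,380,300),.07,.004),"slide",topface(s,(270,270,375,380),.035,.004))
B=(95,110,70),(125,255,255)
P=world(s,mask(s,*B,(425,85,600,345)));P=P[(P[:,2]>.011)&(P[:,2]<.021)]
(c,wh,t)=cv2.minAreaRect((P[:,:2]*1000).astype(np.float32));print("tray",c,wh,t)
P=world(s,mask(s,*B,(425,180,560,330)));P=P[(P[:,2]<.008)&(P[:,0]>.5)&(P[:,0]<.72)]
(c,wh,t)=cv2.minAreaRect((P[:,:2]*1000).astype(np.float32));print("floor",c,wh,t,len(P))
move((.4433,-.184,0),0)
```

```text
carton ([444.2, -181.5, 110.0, 55.3, 88.7], 8489) slide ([446.0, -309.4, 86.1, 60.1, 103.3], 4034)
tray (619.3108520507812, -204.5135955810547) (251.86349487304688, 98.43562316894531) 84.63894653320312
floor (610.4749755859375, -241.7459716796875) (171.46444702148438, 89.32659912109375) 85.72147369384766 7485
t 9.33 tcp [ 0.4391 -0.1837  0.1624] shift [-0.002  0.016  0.541] turn [-0.006 -0.002 -0.004] dyaw 0.2 yaw -0.2 w 0.0855
```

Request:
arm_command --motion '[{"tx":0.007,"ty":0.01,"tz":0.07,"ax":0,"ay":0,"az":0.027,"gripper":0},{"tx":0.007,"ty":0.01,"tz":0.16,"ax":0,"ay":0,"az":0.027,"gripper":0},{"tx":0.007,"ty":0.01,"tz":0.22,"ax":0,"ay":0,"az":0.027,"gripper":0},{"tx":0.007,"ty":0.01,"tz":0.24,"ax":0,"ay":0,"az":0.027,"gripper":0},{"tx":0.007,"ty":0.01,"tz":0.24,"ax":0,"ay":0,"az":0.027,"gripper":0}]'

```text
t: 9.75
tcp_pos: [0.4473, -0.1813, 0.0897]
orientation: [-0.001, 0.715, 0.699, -0.001]
force: [-0.6, 0.8, 0.0]
grip_width: 0.0852
grip_force: 0.0
```

```bash
python3 -c "
from h import *
move((.4442,-.1815,-.005),-1.3)"
```

```text
t 9.75 tcp [ 0.4473 -0.1813  0.0897] shift [-0.001 -0.009  0.316] turn [-0.004 -0.001  0.001] dyaw -0.1 yaw -1.2 w 0.0852
```

Tips now sit about 0.13 m up, so the way down is clear: open gap 85 mm against the 56 mm carton.

Request:
arm_command --motion '[{"tx":0,"ty":-0.005,"tz":0.07,"ax":0,"ay":0,"az":0,"gripper":0},{"tx":0,"ty":-0.005,"tz":0.16,"ax":0,"ay":0,"az":0,"gripper":0},{"tx":0,"ty":-0.005,"tz":0.25,"ax":0,"ay":0,"az":0,"gripper":0},{"tx":0,"ty":-0.005,"tz":0.3,"ax":0,"ay":0,"az":0,"gripper":0},{"tx":0,"ty":-0.005,"tz":0.315,"ax":0,"ay":0,"az":0,"gripper":0}]'

```text
t: 10.17
tcp_pos: [0.4462, -0.1814, -0.0047]
orientation: [-0.001, 0.715, 0.699, -0.0]
force: [-0.6, -0.9, -0.2]
grip_width: 0.0857
grip_force: 0.0
```

Request:
arm_command --motion '[{"tx":0,"ty":0,"tz":0,"ax":0,"ay":0,"az":0,"gripper":0.25},{"tx":0,"ty":0,"tz":0,"ax":0,"ay":0,"az":0,"gripper":0.45},{"tx":0,"ty":0,"tz":0,"ax":0,"ay":0,"az":0,"gripper":0.45},{"tx":0,"ty":0,"tz":0,"ax":0,"ay":0,"az":0,"gripper":0.45},{"tx":0,"ty":0,"tz":0,"ax":0,"ay":0,"az":0,"gripper":0.45}]' --newtons 35

```text
t: 10.58
tcp_pos: [0.4476, -0.1822, -0.0021]
orientation: [0.001, 0.715, 0.699, 0.001]
force: [-0.1, 1.2, 7.8]
grip_width: 0.0544
grip_force: 38.2
```

```bash
python3 -c "
from h import *
move((.6158,-.2386,-.001),-5.4)"
```

```text
t 10.58 tcp [ 0.4476 -0.1822 -0.0021] shift [-0.176  0.565 -0.002] turn [0.003 0.001 0.092] dyaw -4.2 yaw -1.2 w 0.0544
```

Request:
arm_command --motion '[{"tx":0,"ty":0,"tz":-0.03,"ax":0,"ay":0,"az":0,"gripper":0.45},{"tx":0,"ty":0,"tz":-0.09,"ax":0,"ay":0,"az":0,"gripper":0.45},{"tx":0,"ty":0,"tz":-0.15,"ax":0,"ay":0,"az":0,"gripper":0.45},{"tx":0,"ty":0,"tz":-0.19,"ax":0,"ay":0,"az":0,"gripper":0.45},{"tx":0,"ty":0,"tz":-0.2,"ax":0,"ay":0,"az":0,"gripper":0.45}]'

```text
t: 11.0
tcp_pos: [0.4477, -0.1823, 0.0591]
orientation: [0.002, 0.715, 0.699, 0.001]
force: [0.4, 0.4, -1.4]
grip_width: 0.0544
grip_force: 37.3
```

Request:
arm_command --motion '[{"tx":-0.03,"ty":0.03,"tz":0,"ax":0,"ay":0,"az":0.02,"gripper":0.45},{"tx":-0.08,"ty":0.08,"tz":0,"ax":0,"ay":0,"az":0.04,"gripper":0.45},{"tx":-0.13,"ty":0.15,"tz":0,"ax":0,"ay":0,"az":0.06,"gripper":0.45},{"tx":-0.16,"ty":0.23,"tz":0,"ax":0,"ay":0,"az":0.08,"gripper":0.45},{"tx":-0.176,"ty":0.31,"tz":0,"ax":0,"ay":0,"az":0.092,"gripper":0.45}]'

```text
t: 11.42
tcp_pos: [0.5393, -0.2383, 0.0559]
orientation: [-0.0, 0.741, 0.672, -0.0]
force: [-0.1, 0.4, -0.9]
grip_width: 0.0546
grip_force: 37.3
```

```bash
python3 -c "
from h import *
move((.6158,-.2386,.002),-5.4)"
```

```text
t 11.42 tcp [ 0.5393 -0.2383  0.0559] shift [0.024 0.254 0.18 ] turn [-0.     0.    -0.003] dyaw 0.1 yaw -5.5 w 0.0546
```

Request:
arm_command --motion '[{"tx":0.004,"ty":0.07,"tz":0,"ax":0,"ay":0,"az":0,"gripper":0.45},{"tx":0.011,"ty":0.15,"tz":0,"ax":0,"ay":0,"az":0,"gripper":0.45},{"tx":0.018,"ty":0.21,"tz":0,"ax":0,"ay":0,"az":0,"gripper":0.45},{"tx":0.024,"ty":0.25,"tz":0,"ax":0,"ay":0,"az":0,"gripper":0.45},{"tx":0.024,"ty":0.25,"tz":0,"ax":0,"ay":0,"az":0,"gripper":0.45}]'

```text
t: 11.83
tcp_pos: [0.6162, -0.2369, 0.0557]
orientation: [0.001, 0.74, 0.673, 0.0]
force: [-0.5, 0.2, -0.9]
grip_width: 0.0547
grip_force: 37.4
```

Run:
```python
from h import *
from rig import cams
s=cams.snapshot("wrist");cv2.imwrite("pics/w7.png",s["frame"][:,:,::-1])
move((.6158,-.2386,.002),-5.4)
print(topface(s,(180,80,460,420),.128,.006))
```

```text
t 11.88 tcp [ 0.6143 -0.2366  0.0554] shift [-0.006  0.006  0.178] turn [-0.001 -0.     0.   ] dyaw -0.0 yaw -5.4 w 0.0543
([617.3, -224.4, 86.6, 82.0, 84.5], 33470)
```

View pics/w7.png

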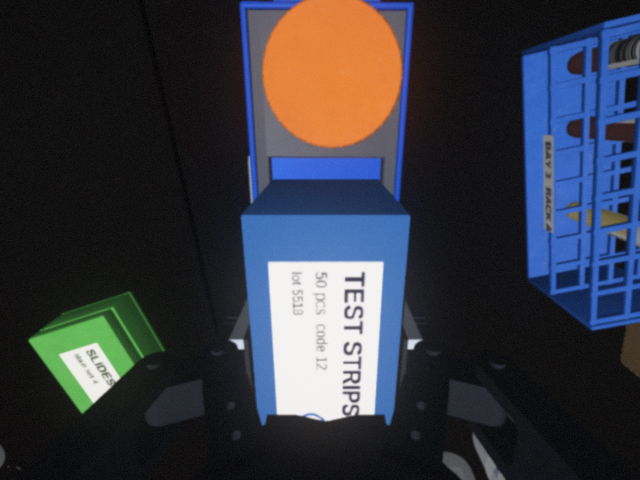

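The carton at (326,310) is square over the tray (rim 240–412, carton 242–410), with the recess edge visible ahead at (326,160). Lowering.

Request:
arm_command --motion '[{"tx":-0.006,"ty":0.004,"tz":0.04,"ax":0,"ay":0,"az":0,"gripper":0.45},{"tx":-0.006,"ty":0.004,"tz":0.09,"ax":0,"ay":0,"az":0,"gripper":0.45},{"tx":-0.006,"ty":0.004,"tz":0.13,"ax":0,"ay":0,"az":0,"gripper":0.45},{"tx":-0.006,"ty":0.004,"tz":0.155,"ax":0,"ay":0,"az":0,"gripper":0.45},{"tx":-0.006,"ty":0.004,"tz":0.165,"ax":0,"ay":0,"az":0,"gripper":0.45}]'

```text
t: 12.3
tcp_pos: [0.6125, -0.2378, 0.0044]
orientation: [-0.002, 0.74, 0.673, -0.001]
force: [-0.4, -0.0, -0.5]
grip_width: 0.0545
grip_force: 37.4
```

Request:
arm_command --motion '[{"tx":0,"ty":0,"tz":0.005,"ax":0,"ay":0,"az":0,"gripper":0.45},{"tx":0,"ty":0,"tz":0.01,"ax":0,"ay":0,"az":0,"gripper":0.45},{"tx":0,"ty":0,"tz":0.014,"ax":0,"ay":0,"az":0,"gripper":0.45},{"tx":0,"ty":0,"tz":0.014,"ax":0,"ay":0,"az":0,"gripper":0.45},{"tx":0,"ty":0,"tz":0.014,"ax":0,"ay":0,"az":0,"gripper":0.45}]'

```text
t: 12.72
tcp_pos: [0.6149, -0.2384, 0.0033]
orientation: [0.0, 0.74, 0.673, 0.0]
force: [0.2, -0.2, -1.5]
grip_width: 0.0549
grip_force: 37.4
```

Request:
arm_command --motion '[{"tx":0,"ty":0,"tz":0.004,"ax":0,"ay":0,"az":0,"gripper":0.45},{"tx":0,"ty":0,"tz":0.007,"ax":0,"ay":0,"az":0,"gripper":0.45},{"tx":0,"ty":0,"tz":0.007,"ax":0,"ay":0,"az":0,"gripper":0.45}]'

```text
t: 12.97
tcp_pos: [0.6151, -0.2384, 0.002]
orientation: [0.0, 0.74, 0.673, 0.0]
force: [-2.9, -0.1, 6.2]
grip_width: 0.0547
grip_force: 38.2
```

Run:
```python
from h import *
from rig import bot,cams
s=cams.snapshot("wrist")
o=bot.get_obs();print(o["tcp_pos"],o["force"].round(1))
m=np.zeros((480,640),np.uint8);m[270:360,290:360]=1
print("carton top z",np.median(world(s,m)[:,2]))
```

```text
[ 0.61511281 -0.23845247  0.00201084] [-2.5  1.7  6.6]
carton top z 0.0748956030860075
```

The carton is seated: 6.6 N contact, top at 0.0749 m. Releasing and going to the red cup.

Request:
arm_command --motion '[{"tx":0,"ty":0,"tz":-0.003,"ax":0,"ay":0,"az":0,"gripper":0},{"tx":0,"ty":0,"tz":-0.003,"ax":0,"ay":0,"az":0,"gripper":0},{"tx":0,"ty":0,"tz":-0.003,"ax":0,"ay":0,"az":0,"gripper":0},{"tx":0,"ty":0,"tz":-0.003,"ax":0,"ay":0,"az":0,"gripper":0},{"tx":0,"ty":0,"tz":-0.003,"ax":0,"ay":0,"az":0,"gripper":0}]'

```text
t: 13.43
tcp_pos: [0.6145, -0.2383, 0.0015]
orientation: [-0.0, 0.74, 0.673, -0.0]
force: [0.2, 0.1, 0.4]
grip_width: 0.0856
grip_force: 0.0
```

Request:
arm_command --motion '[{"tx":0,"ty":0,"tz":-0.06,"ax":0,"ay":0,"az":0,"gripper":0},{"tx":0,"ty":0,"tz":-0.19,"ax":0,"ay":0,"az":0,"gripper":0},{"tx":0,"ty":0,"tz":-0.32,"ax":0,"ay":0,"az":0,"gripper":0},{"tx":0,"ty":0,"tz":-0.45,"ax":0,"ay":0,"az":0,"gripper":0},{"tx":0,"ty":0,"tz":-0.53,"ax":0,"ay":0,"az":0,"gripper":0}]'

```text
t: 13.85
tcp_pos: [0.6161, -0.2389, 0.1649]
orientation: [0.002, 0.74, 0.673, 0.001]
force: [1.1, -0.6, 0.6]
grip_width: 0.0853
grip_force: 0.0
```

Request:
arm_command --motion '[{"tx":0.08,"ty":-0.06,"tz":0,"ax":0,"ay":0,"az":0,"gripper":0},{"tx":0.18,"ty":-0.12,"tz":0,"ax":0,"ay":0,"az":0,"gripper":0},{"tx":0.29,"ty":-0.19,"tz":0,"ax":0,"ay":0,"az":0,"gripper":0},{"tx":0.4,"ty":-0.265,"tz":0,"ax":0,"ay":0,"az":0,"gripper":0},{"tx":0.5,"ty":-0.335,"tz":0,"ax":0,"ay":0,"az":0,"gripper":0}]'

```text
t: 14.27
tcp_pos: [0.5272, -0.078, 0.1605]
orientation: [-0.0, 0.74, 0.673, 0.0]
force: [-0.6, 0.3, 0.2]
grip_width: 0.0853
grip_force: 0.0
```

Request:
arm_command --motion '[{"tx":0.11,"ty":-0.07,"tz":0,"ax":0,"ay":0,"az":-0.03,"gripper":0},{"tx":0.22,"ty":-0.145,"tz":0,"ax":0,"ay":0,"az":-0.06,"gripper":0},{"tx":0.33,"ty":-0.22,"tz":0,"ax":0,"ay":0,"az":-0.09,"gripper":0},{"tx":0.43,"ty":-0.29,"tz":0,"ax":0,"ay":0,"az":-0.12,"gripper":0},{"tx":0.49,"ty":-0.335,"tz":0,"ax":0,"ay":0,"az":-0.12,"gripper":0}]'

```text
t: 14.68
tcp_pos: [0.4402, 0.0784, 0.1606]
orientation: [-0.0, 0.706, 0.708, -0.0]
force: [0.7, 0.2, -0.0]
grip_width: 0.0851
grip_force: 0.0
```

Run:
```python
from h import *
from rig import bot,cams
move((.4435,.077,.009),0)
s=cams.snapshot("wrist");pickle.dump(s,open("w8.pkl","wb"))
w=cv2.resize(s["frame"],(533,400));t=cams.snapshot("top")
c=cv2.resize(t["frame"][150:280,300:480],(267,193));c=np.vstack([c,np.zeros((207,267,3),np.uint8)])
cv2.imwrite("pics/w8.png",np.hstack([w,c])[:,:,::-1])
r=(0,0,640,480);print("reds",blob(s,mask(s,(0,120,60),(7,255,255),r)|mask(s,(172,120,60),(180,255,255),r),.065,3))
```

```text
t 14.68 tcp [0.4402 0.0784 0.1606] shift [-0.005  0.012  0.505] turn [-0.001 -0.     0.003] dyaw -0.1 yaw 0.1 w 0.0851
reds [(473.6, 195.3, 89.8, 89.5, 0.2, 45.5), (443.4, 78.6, 63.8, 63.0, 0.2, 32.7), (640.8, -159.9, 0.0, 0.0, 0.0, 0.0)]
```

View pics/w8.png

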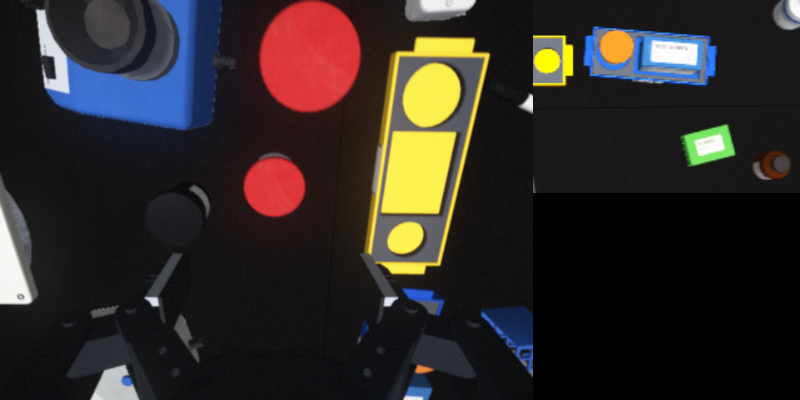

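Left view: the small red lid is at (275,187) with the black-lidded cup at (176,216) and the large red lid at (309,56). The top crop shows the carton and orange cup seated in the blue tray. Descending on the small red lid.

Request:
arm_command --motion '[{"tx":0.001,"ty":0.004,"tz":0.08,"ax":0,"ay":0,"az":0,"gripper":0},{"tx":0.001,"ty":0.004,"tz":0.17,"ax":0,"ay":0,"az":0,"gripper":0},{"tx":0.001,"ty":0.004,"tz":0.24,"ax":0,"ay":0,"az":0,"gripper":0},{"tx":0.001,"ty":0.004,"tz":0.27,"ax":0,"ay":0,"az":0,"gripper":0},{"tx":0.001,"ty":0.004,"tz":0.27,"ax":0,"ay":0,"az":0,"gripper":0}]'

```text
t: 15.2
tcp_pos: [0.4425, 0.0759, 0.0779]
orientation: [-0.001, 0.707, 0.707, -0.002]
force: [0.5, 0.6, 0.0]
grip_width: 0.0856
grip_force: 0.0
```

```bash
python3 -c "
from h import *
move((.4434,.0782,.008),0)"
```

```text
t 15.20 tcp [0.4425 0.0759 0.0779] shift [0.008 0.004 0.233] turn [-0.005  0.001 -0.   ] dyaw 0.0 yaw -0.0 w 0.0856
```

Request:
arm_command --motion '[{"tx":0.006,"ty":0.003,"tz":0.08,"ax":0,"ay":0,"az":0,"gripper":0},{"tx":0.006,"ty":0.003,"tz":0.15,"ax":0,"ay":0,"az":0,"gripper":0},{"tx":0.006,"ty":0.003,"tz":0.21,"ax":0,"ay":0,"az":0,"gripper":0},{"tx":0.006,"ty":0.003,"tz":0.235,"ax":0,"ay":0,"az":0,"gripper":0},{"tx":0.006,"ty":0.003,"tz":0.235,"ax":0,"ay":0,"az":0,"gripper":0}]'

```text
t: 15.62
tcp_pos: [0.4443, 0.078, 0.0086]
orientation: [-0.0, 0.707, 0.707, -0.001]
force: [0.0, 0.2, 0.1]
grip_width: 0.0853
grip_force: 0.0
```

Request:
arm_command --motion '[{"tx":0,"ty":0,"tz":0,"ax":0,"ay":0,"az":0,"gripper":0.2},{"tx":0,"ty":0,"tz":0,"ax":0,"ay":0,"az":0,"gripper":0.35},{"tx":0,"ty":0,"tz":0,"ax":0,"ay":0,"az":0,"gripper":0.35},{"tx":0,"ty":0,"tz":0,"ax":0,"ay":0,"az":0,"gripper":0.35},{"tx":0,"ty":0,"tz":0,"ax":0,"ay":0,"az":0,"gripper":0.35}]' --newtons 35

```text
t: 16.03
tcp_pos: [0.4456, 0.0785, 0.0106]
orientation: [0.001, 0.707, 0.707, 0.001]
force: [-1.0, -0.1, 7.5]
grip_width: 0.0615
grip_force: 37.0
```

Run:
```python
from h import *
s=pickle.load(open("w8.pkl","rb"))
move((.6155,.1655,.08),0)
Y=mask(s,(20,100,80),(35,255,255),(430,40,600,335))
P=world(s,Y);Q=P[(P[:,2]>.0125)&(P[:,2]<.02)];(c,wh,t)=cv2.minAreaRect((Q[:,:2]*1000).astype(np.float32));print("rim",c,wh,t)
F=P[(P[:,2]<.007)]
for y0,y1 in((.125,.205),(.02,.14),(-.04,.022)):
    G=F[(F[:,1]>y0)&(F[:,1]<y1)&(F[:,0]>.57)&(F[:,0]<.66)];print((G[:,:2].min(0)*1000).round(1),(G[:,:2].max(0)*1000).round(1))
```

```text
t 16.03 tcp [0.4456 0.0785 0.0106] shift [ 0.29   0.567 -0.23 ] turn [ 0.003 -0.     0.   ] dyaw -0.0 yaw 0.0 w 0.0615
rim (614.7218017578125, 83.39505004882812) (276.121826171875, 97.37417602539062) 89.43724060058594
[581.6 125.2] [653.5 198.9]
[578.5  26.4] [654.3 139.4]
[593.8 -31.4] [639.1  14.6]
```

Red cup gripped (61.5 mm, 37 N). Carrying it to the yellow tray's cup recess at (0.616, 0.166).

Request:
arm_command --motion '[{"tx":0,"ty":0,"tz":-0.03,"ax":0,"ay":0,"az":0,"gripper":0.35},{"tx":0,"ty":0,"tz":-0.1,"ax":0,"ay":0,"az":0,"gripper":0.35},{"tx":0,"ty":0,"tz":-0.17,"ax":0,"ay":0,"az":0,"gripper":0.35},{"tx":0,"ty":0,"tz":-0.22,"ax":0,"ay":0,"az":0,"gripper":0.35},{"tx":0,"ty":0,"tz":-0.24,"ax":0,"ay":0,"az":0,"gripper":0.35}]'

```text
t: 16.45
tcp_pos: [0.4461, 0.0786, 0.084]
orientation: [0.001, 0.707, 0.707, 0.002]
force: [1.1, 0.6, -0.5]
grip_width: 0.0615
grip_force: 38.3
```

Request:
arm_command --motion '[{"tx":0.01,"ty":0.05,"tz":0,"ax":0,"ay":0,"az":0,"gripper":0.35},{"tx":0.04,"ty":0.13,"tz":0,"ax":0,"ay":0,"az":0,"gripper":0.35},{"tx":0.08,"ty":0.22,"tz":0,"ax":0,"ay":0,"az":0,"gripper":0.35},{"tx":0.13,"ty":0.31,"tz":0,"ax":0,"ay":0,"az":0,"gripper":0.35},{"tx":0.19,"ty":0.4,"tz":0,"ax":0,"ay":0,"az":0,"gripper":0.35}]'

```text
t: 16.87
tcp_pos: [0.5654, 0.1355, 0.0815]
orientation: [0.0, 0.707, 0.707, -0.0]
force: [-0.3, -0.3, -0.8]
grip_width: 0.0617
grip_force: 38.3
```

Request:
arm_command --motion '[{"tx":0.06,"ty":0.08,"tz":0,"ax":0,"ay":0,"az":0,"gripper":0.35},{"tx":0.09,"ty":0.14,"tz":0,"ax":0,"ay":0,"az":0,"gripper":0.35},{"tx":0.1,"ty":0.168,"tz":0,"ax":0,"ay":0,"az":0,"gripper":0.35},{"tx":0.1,"ty":0.168,"tz":0,"ax":0,"ay":0,"az":0,"gripper":0.35},{"tx":0.1,"ty":0.168,"tz":0,"ax":0,"ay":0,"az":0,"gripper":0.35}]'

```text
t: 17.28
tcp_pos: [0.6137, 0.1649, 0.0807]
orientation: [-0.0, 0.707, 0.707, -0.001]
force: [-0.3, -0.3, -0.6]
grip_width: 0.0617
grip_force: 38.3
```

```bash
python3 -c "
from h import *
move((.616,.166,.0146),0)"
```

```text
t 17.28 tcp [0.6137 0.1649 0.0807] shift [0.004 0.008 0.22 ] turn [-0.002  0.001  0.   ] dyaw -0.0 yaw 0.0 w 0.0617
```

Request:
arm_command --motion '[{"tx":0.002,"ty":0.006,"tz":0.05,"ax":0,"ay":0,"az":0,"gripper":0.35},{"tx":0.002,"ty":0.006,"tz":0.11,"ax":0,"ay":0,"az":0,"gripper":0.35},{"tx":0.002,"ty":0.006,"tz":0.16,"ax":0,"ay":0,"az":0,"gripper":0.35},{"tx":0.002,"ty":0.006,"tz":0.195,"ax":0,"ay":0,"az":0,"gripper":0.35},{"tx":0.002,"ty":0.006,"tz":0.21,"ax":0,"ay":0,"az":0,"gripper":0.35}]'

```text
t: 17.7
tcp_pos: [0.6143, 0.165, 0.0157]
orientation: [-0.001, 0.707, 0.707, -0.002]
force: [-0.7, -0.6, 0.4]
grip_width: 0.0613
grip_force: 38.3
```

Request:
arm_command --motion '[{"tx":0,"ty":0,"tz":0.005,"ax":0,"ay":0,"az":0,"gripper":0.35},{"tx":0,"ty":0,"tz":0.01,"ax":0,"ay":0,"az":0,"gripper":0.35},{"tx":0,"ty":0,"tz":0.014,"ax":0,"ay":0,"az":0,"gripper":0.35},{"tx":0,"ty":0,"tz":0.015,"ax":0,"ay":0,"az":0,"gripper":0.35},{"tx":0,"ty":0,"tz":0.015,"ax":0,"ay":0,"az":0,"gripper":0.35}]'

```text
t: 18.12
tcp_pos: [0.6168, 0.1661, 0.0148]
orientation: [0.0, 0.707, 0.707, 0.0]
force: [-2.7, -0.7, 4.3]
grip_width: 0.0616
grip_force: 38.6
```

Run:
```python
from h import *
from rig import bot,cams
move((.616,.166,.0146),0)
s=cams.snapshot("wrist");print(bot.get_obs()["force"].round(1))
m=np.zeros((480,640),np.uint8);m[290:350,290:360]=1
print("lid z",np.median(world(s,m),0).round(4))
```

```text
t 18.12 tcp [0.6168 0.1661 0.0148] shift [-0.    -0.003  0.001] turn [ 0.001 -0.     0.   ] dyaw -0.0 yaw 0.0 w 0.0616
[-3.1 -0.   5.8]
lid z [0.6163 0.1714 0.0701]
```

Red cup seated (5.8 N contact, lid 0.070 m). Releasing and going to the slide box.

Request:
arm_command --motion '[{"tx":0,"ty":0,"tz":-0.003,"ax":0,"ay":0,"az":0,"gripper":0},{"tx":0,"ty":0,"tz":-0.003,"ax":0,"ay":0,"az":0,"gripper":0},{"tx":0,"ty":0,"tz":-0.003,"ax":0,"ay":0,"az":0,"gripper":0},{"tx":0,"ty":0,"tz":-0.003,"ax":0,"ay":0,"az":0,"gripper":0},{"tx":0,"ty":0,"tz":-0.003,"ax":0,"ay":0,"az":0,"gripper":0}]'

```text
t: 18.58
tcp_pos: [0.6167, 0.166, 0.0145]
orientation: [0.0, 0.707, 0.707, 0.0]
force: [0.7, -0.2, -0.5]
grip_width: 0.0853
grip_force: 0.0
```

Request:
arm_command --motion '[{"tx":0,"ty":0,"tz":-0.06,"ax":0,"ay":0,"az":0,"gripper":0},{"tx":0,"ty":0,"tz":-0.18,"ax":0,"ay":0,"az":0,"gripper":0},{"tx":0,"ty":0,"tz":-0.3,"ax":0,"ay":0,"az":0,"gripper":0},{"tx":0,"ty":0,"tz":-0.42,"ax":0,"ay":0,"az":0,"gripper":0},{"tx":0,"ty":0,"tz":-0.5,"ax":0,"ay":0,"az":0,"gripper":0}]'

```text
t: 19.0
tcp_pos: [0.6179, 0.1663, 0.168]
orientation: [0.001, 0.707, 0.707, 0.002]
force: [-0.2, -0.1, -0.0]
grip_width: 0.0853
grip_force: 0.0
```

Request:
arm_command --motion '[{"tx":-0.09,"ty":-0.03,"tz":0,"ax":0,"ay":0,"az":0,"gripper":0},{"tx":-0.2,"ty":-0.07,"tz":0,"ax":0,"ay":0,"az":0,"gripper":0},{"tx":-0.31,"ty":-0.11,"tz":0,"ax":0,"ay":0,"az":0,"gripper":0},{"tx":-0.42,"ty":-0.15,"tz":0,"ax":0,"ay":0,"az":0,"gripper":0},{"tx":-0.53,"ty":-0.19,"tz":0,"ax":0,"ay":0,"az":0,"gripper":0}]'

```text
t: 19.42
tcp_pos: [0.5589, 0.0058, 0.1646]
orientation: [0.0, 0.707, 0.707, 0.0]
force: [0.5, -0.5, -0.4]
grip_width: 0.0856
grip_force: 0.0
```

Request:
arm_command --motion '[{"tx":-0.11,"ty":-0.04,"tz":0,"ax":0,"ay":0,"az":0,"gripper":0},{"tx":-0.22,"ty":-0.08,"tz":0,"ax":0,"ay":0,"az":0,"gripper":0},{"tx":-0.33,"ty":-0.12,"tz":0,"ax":0,"ay":0,"az":0,"gripper":0},{"tx":-0.43,"ty":-0.155,"tz":0,"ax":0,"ay":0,"az":0,"gripper":0},{"tx":-0.53,"ty":-0.19,"tz":0,"ax":0,"ay":0,"az":0,"gripper":0}]'

```text
t: 19.83
tcp_pos: [0.5019, -0.1535, 0.1646]
orientation: [0.0, 0.707, 0.707, 0.0]
force: [-0.1, -0.4, -0.2]
grip_width: 0.0856
grip_force: 0.0
```

Request:
arm_command --motion '[{"tx":-0.11,"ty":-0.04,"tz":0,"ax":0,"ay":0,"az":-0.07,"gripper":0},{"tx":-0.22,"ty":-0.08,"tz":0,"ax":0,"ay":0,"az":-0.14,"gripper":0},{"tx":-0.33,"ty":-0.12,"tz":0,"ax":0,"ay":0,"az":-0.21,"gripper":0},{"tx":-0.43,"ty":-0.155,"tz":0,"ax":0,"ay":0,"az":-0.28,"gripper":0},{"tx":-0.52,"ty":-0.19,"tz":0,"ax":0,"ay":0,"az":-0.296,"gripper":0}]'

```text
t: 20.25
tcp_pos: [0.445, -0.3099, 0.1646]
orientation: [0.0, 0.619, 0.785, -0.0]
force: [0.7, -1.0, 0.1]
grip_width: 0.0855
grip_force: 0.0
```

Run:
```python
from h import *
from rig import bot,cams
s=cams.snapshot("wrist");pickle.dump(s,open("w9.pkl","wb"))
move((.446,-.3094,-.026),13.3)
G=mask(s,(40,60,50),(85,255,255),(180,80,460,420));x,y,w,h=cv2.boundingRect(G)
print((x,y,w,h),topface(s,(x,y,x+w,y+h),.035,.004))
t=cams.snapshot("top");r=(225,165,330,215)
print("red in tray",blob(t,mask(t,(0,120,60),(7,255,255),r)|mask(t,(172,120,60),(180,255,255),r),.069))
```

```text
t 20.30 tcp [ 0.4439 -0.3137  0.1648] shift [0.014 0.01  0.636] turn [-0.     0.003  0.001] dyaw -0.0 yaw 13.3 w 0.0857
(290, 164, 73, 98) ([446.1, -309.6, 84.8, 60.2, 103.6], 5615)
red in tray [(615.0, 163.8, 60.9, 57.4, 179.7, 31.5)]
```

Request:
arm_command --motion '[{"tx":0.004,"ty":0.005,"tz":0.1,"ax":0,"ay":0,"az":-0.004,"gripper":0},{"tx":0.004,"ty":0.005,"tz":0.22,"ax":0,"ay":0,"az":-0.004,"gripper":0},{"tx":0.004,"ty":0.005,"tz":0.32,"ax":0,"ay":0,"az":-0.004,"gripper":0},{"tx":0.004,"ty":0.005,"tz":0.38,"ax":0,"ay":0,"az":-0.004,"gripper":0},{"tx":0.004,"ty":0.005,"tz":0.38,"ax":0,"ay":0,"az":-0.004,"gripper":0}]'

```text
t: 20.77
tcp_pos: [0.4445, -0.3042, 0.0468]
orientation: [-0.004, 0.619, 0.785, -0.0]
force: [-0.3, 0.7, 0.2]
grip_width: 0.0855
grip_force: 0.0
```

```bash
python3 -c "
from h import *
move((.4461,-.3095,-.025),13.5)"
```

```text
t 20.77 tcp [ 0.4445 -0.3042  0.0468] shift [-0.02   0.002  0.239] turn [-0.006 -0.007  0.   ] dyaw -0.0 yaw 13.5 w 0.0855
```

Request:
arm_command --motion '[{"tx":-0.003,"ty":0.003,"tz":0.07,"ax":0,"ay":0,"az":0,"gripper":0},{"tx":-0.003,"ty":0.003,"tz":0.14,"ax":0,"ay":0,"az":0,"gripper":0},{"tx":-0.003,"ty":0.003,"tz":0.2,"ax":0,"ay":0,"az":0,"gripper":0},{"tx":-0.003,"ty":0.003,"tz":0.23,"ax":0,"ay":0,"az":0,"gripper":0},{"tx":-0.003,"ty":0.003,"tz":0.24,"ax":0,"ay":0,"az":0,"gripper":0}]'

```text
t: 21.18
tcp_pos: [0.448, -0.3067, -0.0219]
orientation: [-0.001, 0.619, 0.785, -0.0]
force: [-0.1, 0.3, 0.3]
grip_width: 0.0853
grip_force: 0.0
```

Request:
arm_command --motion '[{"tx":0,"ty":0,"tz":0,"ax":0,"ay":0,"az":0,"gripper":0},{"tx":0,"ty":0,"tz":0,"ax":0,"ay":0,"az":0,"gripper":0.2},{"tx":0,"ty":0,"tz":0,"ax":0,"ay":0,"az":0,"gripper":0.4},{"tx":0,"ty":0,"tz":0,"ax":0,"ay":0,"az":0,"gripper":0.4},{"tx":0,"ty":0,"tz":0,"ax":0,"ay":0,"az":0,"gripper":0.4}]' --newtons 45

```text
t: 21.6
tcp_pos: [0.4487, -0.3077, -0.02]
orientation: [0.001, 0.619, 0.785, 0.0]
force: [-0.6, 1.5, 5.6]
grip_width: 0.0591
grip_force: 48.5
```

Run:
```python
from h import *
from rig import cams
move((.446,-.3094,.05),13.5)
s=cams.snapshot("wrist");m=np.zeros((480,640),np.uint8);m[200:360,180:325]=1
P=world(s,m);P=P[(abs(P[:,1]+.299)<.012)&(P[:,0]>.385)&(P[:,0]<.418)&(P[:,2]>.005)]
print("finger lowest",np.sort(P[:,2])[:40:8].round(4))
```

```text
t 21.60 tcp [ 0.4487 -0.3077 -0.02  ] shift [-0.004 -0.01  -0.233] turn [0.001 0.002 0.   ] dyaw -0.0 yaw 13.5 w 0.0591
finger lowest [0.0231 0.0244 0.0254 0.026  0.0264]
```

Slide box gripped at 59 mm, 48 N, tips 23 mm up so they clear the rim. Lifting, squaring to the yellow tray, then moving along y over the cleared bench before going in over the tray.

Request:
arm_command --motion '[{"tx":0,"ty":0,"tz":-0.03,"ax":0,"ay":0,"az":0,"gripper":0.4},{"tx":0,"ty":0,"tz":-0.1,"ax":0,"ay":0,"az":0.06,"gripper":0.4},{"tx":0,"ty":0,"tz":-0.18,"ax":0,"ay":0,"az":0.14,"gripper":0.4},{"tx":0,"ty":0,"tz":-0.24,"ax":0,"ay":0,"az":0.23,"gripper":0.4},{"tx":0,"ty":0,"tz":-0.27,"ax":0,"ay":0,"az":0.313,"gripper":0.4}]'

```text
t: 22.07
tcp_pos: [0.4493, -0.3081, 0.0629]
orientation: [0.002, 0.712, 0.702, 0.0]
force: [1.3, 0.3, -1.4]
grip_width: 0.0591
grip_force: 49.1
```

Request:
arm_command --motion '[{"tx":0.04,"ty":0,"tz":0,"ax":0,"ay":0,"az":0,"gripper":0.4},{"tx":0.12,"ty":0,"tz":0,"ax":0,"ay":0,"az":0,"gripper":0.4},{"tx":0.22,"ty":0,"tz":0,"ax":0,"ay":0,"az":0,"gripper":0.4},{"tx":0.33,"ty":0,"tz":0,"ax":0,"ay":0,"az":0,"gripper":0.4},{"tx":0.44,"ty":0,"tz":0,"ax":0,"ay":0,"az":0,"gripper":0.4}]'

```text
t: 22.48
tcp_pos: [0.4484, -0.1733, 0.0594]
orientation: [-0.0, 0.71, 0.704, -0.0]
force: [0.2, 0.5, -0.9]
grip_width: 0.0588
grip_force: 49.1
```

Request:
arm_command --motion '[{"tx":0.11,"ty":0,"tz":0,"ax":0,"ay":0,"az":0,"gripper":0.4},{"tx":0.22,"ty":0.01,"tz":0,"ax":0,"ay":0,"az":0,"gripper":0.4},{"tx":0.33,"ty":0.03,"tz":0,"ax":0,"ay":0,"az":0,"gripper":0.4},{"tx":0.43,"ty":0.06,"tz":0,"ax":0,"ay":0,"az":0,"gripper":0.4},{"tx":0.52,"ty":0.1,"tz":0,"ax":0,"ay":0,"az":0,"gripper":0.4}]'

```text
t: 22.9
tcp_pos: [0.4792, -0.0169, 0.0593]
orientation: [-0.001, 0.71, 0.705, -0.001]
force: [0.2, -0.0, -1.1]
grip_width: 0.0591
grip_force: 49.1
```

```bash
python3 -c "
from h import *
move((.6155,.0785,-.016),-.6)"
```

```text
t 22.90 tcp [ 0.4792 -0.0169  0.0593] shift [0.321 0.453 0.25 ] turn [-0.002 -0.     0.004] dyaw -0.2 yaw -0.4 w 0.0591
```

Request:
arm_command --motion '[{"tx":0.07,"ty":0.09,"tz":0,"ax":0,"ay":0,"az":0,"gripper":0.4},{"tx":0.14,"ty":0.19,"tz":0,"ax":0,"ay":0,"az":0,"gripper":0.4},{"tx":0.21,"ty":0.28,"tz":0,"ax":0,"ay":0,"az":0,"gripper":0.4},{"tx":0.27,"ty":0.37,"tz":0,"ax":0,"ay":0,"az":0,"gripper":0.4},{"tx":0.305,"ty":0.44,"tz":0,"ax":0,"ay":0,"az":0,"gripper":0.4}]'

```text
t: 23.32
tcp_pos: [0.6149, 0.0736, 0.0594]
orientation: [-0.0, 0.709, 0.705, 0.0]
force: [-0.7, -0.9, -1.5]
grip_width: 0.0592
grip_force: 49.1
```

Request:
arm_command --motion '[{"tx":0,"ty":0,"tz":0.01,"ax":0,"ay":0,"az":0,"gripper":0.4},{"tx":0,"ty":0,"tz":0.04,"ax":0,"ay":0,"az":0,"gripper":0.4},{"tx":0,"ty":0,"tz":0.08,"ax":0,"ay":0,"az":0,"gripper":0.4},{"tx":0,"ty":0,"tz":0.1,"ax":0,"ay":0,"az":0,"gripper":0.4},{"tx":0,"ty":0,"tz":0.1,"ax":0,"ay":0,"az":0,"gripper":0.4}]'

```text
t: 23.73
tcp_pos: [0.6107, 0.07, 0.027]
orientation: [-0.002, 0.711, 0.703, -0.002]
force: [-0.1, -0.1, -1.6]
grip_width: 0.0588
grip_force: 49.1
```

Run:
```python
from h import *
from rig import cams
move((.6155,.0785,-.016),-.6)
s=cams.snapshot("wrist");cv2.imwrite("pics/w10.png",s["frame"][:,:,::-1])
G=mask(s,(40,60,50),(85,255,255),(180,80,460,460));x,y,w,h=cv2.boundingRect(G)
print((x,y,w,h),topface(s,(x,y,x+w,y+h),.0845,.01))
```

```text
t 23.73 tcp [0.6107 0.07   0.027 ] shift [0.029 0.017 0.143] turn [-0.007  0.001  0.   ] dyaw -0.0 yaw -0.6 w 0.0588
(247, 216, 156, 197) ([610.6, 68.7, 85.4, 66.3, 89.5], 26008)
```

View pics/w10.png

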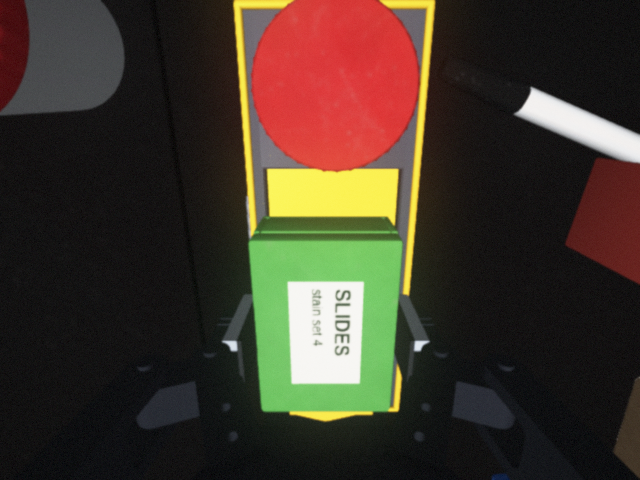

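The slide box at (325,320) is square to the tray but about 9 mm short in y and 5 mm short in x (right-hand gap (398–412) larger than the left). Correcting before I lower it.

Request:
arm_command --motion '[{"tx":0.015,"ty":0.008,"tz":0,"ax":0,"ay":0,"az":0,"gripper":0.4},{"tx":0.022,"ty":0.012,"tz":0,"ax":0,"ay":0,"az":0,"gripper":0.4},{"tx":0.022,"ty":0.012,"tz":0,"ax":0,"ay":0,"az":0,"gripper":0.4},{"tx":0.022,"ty":0.012,"tz":0,"ax":0,"ay":0,"az":0,"gripper":0.4},{"tx":0.022,"ty":0.012,"tz":0,"ax":0,"ay":0,"az":0,"gripper":0.4}]'

```text
t: 24.2
tcp_pos: [0.6177, 0.0773, 0.0299]
orientation: [0.0, 0.711, 0.704, 0.0]
force: [-0.2, -0.5, -2.0]
grip_width: 0.0588
grip_force: 49.1
```

Run:
```python
from h import *
from rig import cams
s=cams.snapshot("wrist")
G=mask(s,(40,60,50),(85,255,255),(180,80,460,460));x,y,w,h=cv2.boundingRect(G)
print((x,y,w,h),topface(s,(x+3,y,x+w-3,y+h),.083,.006))
move((.6155,.0785,-.016),-.6)
```

```text
(240, 216, 166, 195) ([616.7, 75.9, 85.5, 68.4, 89.9], 25537)
t 24.25 tcp [0.6176 0.0773 0.0298] shift [ 0.004 -0.007  0.153] turn [ 0.    -0.     0.001] dyaw -0.0 yaw -0.6 w 0.0591
```

Now within 2 mm (±8 mm clearance). Lowering, with TCP about −0.016 at the floor.

Request:
arm_command --motion '[{"tx":0.004,"ty":-0.004,"tz":0.03,"ax":0,"ay":0,"az":0,"gripper":0.4},{"tx":0.004,"ty":-0.004,"tz":0.07,"ax":0,"ay":0,"az":0,"gripper":0.4},{"tx":0.004,"ty":-0.004,"tz":0.11,"ax":0,"ay":0,"az":0,"gripper":0.4},{"tx":0.004,"ty":-0.004,"tz":0.13,"ax":0,"ay":0,"az":0,"gripper":0.4},{"tx":0.004,"ty":-0.004,"tz":0.137,"ax":0,"ay":0,"az":0,"gripper":0.4}]'

```text
t: 24.67
tcp_pos: [0.6147, 0.0783, -0.014]
orientation: [-0.001, 0.711, 0.704, -0.001]
force: [0.0, -0.5, -0.6]
grip_width: 0.0592
grip_force: 49.1
```

Request:
arm_command --motion '[{"tx":0,"ty":0,"tz":0.005,"ax":0,"ay":0,"az":0,"gripper":0.4},{"tx":0,"ty":0,"tz":0.01,"ax":0,"ay":0,"az":0,"gripper":0.4},{"tx":0,"ty":0,"tz":0.015,"ax":0,"ay":0,"az":0,"gripper":0.4},{"tx":0,"ty":0,"tz":0.015,"ax":0,"ay":0,"az":0,"gripper":0.4},{"tx":0,"ty":0,"tz":0.015,"ax":0,"ay":0,"az":0,"gripper":0.4}]'

```text
t: 25.08
tcp_pos: [0.6166, 0.0785, -0.0157]
orientation: [0.0, 0.711, 0.704, 0.0]
force: [-0.0, -0.2, -0.5]
grip_width: 0.0588
grip_force: 49.1
```

Run:
```python
from h import *
from rig import cams,bot
move((.6155,.0785,-.016),-.6)
s=cams.snapshot("wrist");print(bot.get_obs()["force"].round(1))
m=np.zeros((480,640),np.uint8);m[280:360,290:360]=1
print("top z",np.median(world(s,m),0).round(4))
```

```text
t 25.08 tcp [ 0.6166  0.0785 -0.0157] shift [-0.    -0.004  0.001] turn [ 0.001 -0.     0.001] dyaw -0.0 yaw -0.6 w 0.0588
[-0.8  0.5 -0.6]
top z [0.6163 0.0841 0.0401]
```

Request:
arm_command --motion '[{"tx":0,"ty":0,"tz":0.003,"ax":0,"ay":0,"az":0,"gripper":0.4},{"tx":0,"ty":0,"tz":0.004,"ax":0,"ay":0,"az":0,"gripper":0.4},{"tx":0,"ty":0,"tz":0.004,"ax":0,"ay":0,"az":0,"gripper":0.4}]'

```text
t: 25.38
tcp_pos: [0.6166, 0.0785, -0.016]
orientation: [0.0, 0.711, 0.704, 0.0]
force: [-2.6, -1.1, 8.6]
grip_width: 0.0585
grip_force: 50.2
```

Slide box seated (8.6 N contact). Releasing and going to the small bottle.

Request:
arm_command --motion '[{"tx":0,"ty":0,"tz":-0.002,"ax":0,"ay":0,"az":0,"gripper":0},{"tx":0,"ty":0,"tz":-0.002,"ax":0,"ay":0,"az":0,"gripper":0},{"tx":0,"ty":0,"tz":-0.002,"ax":0,"ay":0,"az":0,"gripper":0},{"tx":0,"ty":0,"tz":-0.002,"ax":0,"ay":0,"az":0,"gripper":0},{"tx":0,"ty":0,"tz":-0.002,"ax":0,"ay":0,"az":0,"gripper":0}]'

```text
t: 25.8
tcp_pos: [0.6162, 0.0785, -0.0168]
orientation: [-0.0, 0.711, 0.704, -0.0]
force: [-0.2, 1.2, -0.1]
grip_width: 0.0851
grip_force: 0.0
```

Request:
arm_command --motion '[{"tx":0,"ty":0,"tz":-0.06,"ax":0,"ay":0,"az":0,"gripper":0},{"tx":0,"ty":0,"tz":-0.19,"ax":0,"ay":0,"az":0,"gripper":0},{"tx":0,"ty":0,"tz":-0.32,"ax":0,"ay":0,"az":0,"gripper":0},{"tx":0,"ty":0,"tz":-0.45,"ax":0,"ay":0,"az":0,"gripper":0},{"tx":0,"ty":0,"tz":-0.56,"ax":0,"ay":0,"az":0,"gripper":0}]'

```text
t: 26.22
tcp_pos: [0.6166, 0.0785, 0.1538]
orientation: [0.0, 0.711, 0.704, 0.0]
force: [0.3, 0.2, -0.6]
grip_width: 0.0852
grip_force: 0.0
```

Request:
arm_command --motion '[{"tx":0.07,"ty":-0.05,"tz":0,"ax":0,"ay":0,"az":0,"gripper":0},{"tx":0.15,"ty":-0.12,"tz":0,"ax":0,"ay":0,"az":0,"gripper":0},{"tx":0.23,"ty":-0.18,"tz":0,"ax":0,"ay":0,"az":0,"gripper":0},{"tx":0.31,"ty":-0.24,"tz":0,"ax":0,"ay":0,"az":0,"gripper":0},{"tx":0.39,"ty":-0.3,"tz":0,"ax":0,"ay":0,"az":0,"gripper":0}]'

```text
t: 26.63
tcp_pos: [0.5264, 0.1972, 0.1514]
orientation: [0.0, 0.711, 0.703, 0.0]
force: [0.0, 0.7, -0.1]
grip_width: 0.0853
grip_force: 0.0
```

Request:
arm_command --motion '[{"tx":0.08,"ty":-0.06,"tz":0,"ax":0,"ay":0,"az":0,"gripper":0},{"tx":0.17,"ty":-0.13,"tz":0,"ax":0,"ay":0,"az":0,"gripper":0},{"tx":0.25,"ty":-0.19,"tz":0,"ax":0,"ay":0,"az":0,"gripper":0},{"tx":0.3,"ty":-0.23,"tz":0,"ax":0,"ay":0,"az":0,"gripper":0},{"tx":0.31,"ty":-0.245,"tz":0,"ax":0,"ay":0,"az":0,"gripper":0}]'

```text
t: 27.05
tcp_pos: [0.4531, 0.2922, 0.1513]
orientation: [-0.0, 0.71, 0.704, -0.0]
force: [0.7, 0.4, -0.3]
grip_width: 0.0855
grip_force: 0.0
```

Run:
```python
from h import *
from rig import bot,cams
s=cams.snapshot("wrist");pickle.dump(s,open("w11.pkl","wb"));cv2.imwrite("pics/w11.png",s["frame"][:,:,::-1])
print("cap",blob(s,mask(s,(40,60,50),(85,255,255),(180,60,460,400)),.058))
move((.4537,.2894,-.018),0)
```

```text
cap [(455.5, 290.5, 22.7, 20.1, 89.6, 11.8)]
t 27.10 tcp [0.4532 0.2914 0.1512] shift [-0.007  0.002  0.564] turn [-0.001  0.    -0.009] dyaw 0.4 yaw -0.4 w 0.0857
```

View pics/w11.png

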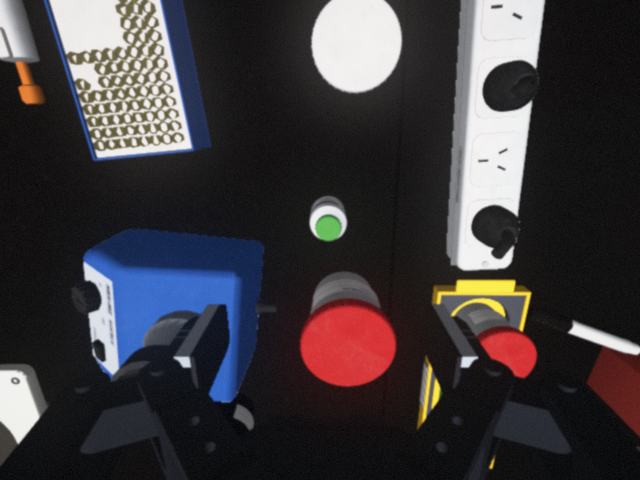

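The wrist view shows the green cap at (329,228) between the big red cup (348,345) and the white cup (356,43). The mixer at (180,310) stands well to the side. Descending on the bottle.

Request:
arm_command --motion '[{"tx":-0.004,"ty":0.005,"tz":0.1,"ax":0,"ay":0,"az":0,"gripper":0},{"tx":-0.004,"ty":0.005,"tz":0.22,"ax":0,"ay":0,"az":0,"gripper":0},{"tx":-0.004,"ty":0.005,"tz":0.32,"ax":0,"ay":0,"az":0,"gripper":0},{"tx":-0.004,"ty":0.005,"tz":0.37,"ax":0,"ay":0,"az":0,"gripper":0},{"tx":-0.004,"ty":0.005,"tz":0.37,"ax":0,"ay":0,"az":0,"gripper":0}]'

```text
t: 27.52
tcp_pos: [0.4546, 0.2865, 0.0369]
orientation: [-0.001, 0.711, 0.703, -0.003]
force: [-0.6, 0.2, 0.9]
grip_width: 0.0853
grip_force: 0.0
```

Run:
```python
from h import *
from rig import bot,cams
s=cams.snapshot("wrist")
print("cap",blob(s,mask(s,(40,60,50),(85,255,255),(180,60,460,460)),.058))
move((.455,.2903,-.018),0)
```

```text
cap [(455.7, 291.0, 24.4, 21.4, 88.3, 12.2)]
t 27.57 tcp [0.4557 0.2873 0.0387] shift [ 0.01  -0.002  0.189] turn [-0.004  0.003 -0.014] dyaw 0.6 yaw -0.6 w 0.0858
```

Request:
arm_command --motion '[{"tx":0.007,"ty":-0.001,"tz":0.05,"ax":0,"ay":0,"az":0,"gripper":0},{"tx":0.007,"ty":-0.001,"tz":0.1,"ax":0,"ay":0,"az":0,"gripper":0},{"tx":0.007,"ty":-0.001,"tz":0.15,"ax":0,"ay":0,"az":0,"gripper":0},{"tx":0.007,"ty":-0.001,"tz":0.18,"ax":0,"ay":0,"az":0,"gripper":0},{"tx":0.007,"ty":-0.001,"tz":0.18,"ax":0,"ay":0,"az":0,"gripper":0}]'

```text
t: 27.98
tcp_pos: [0.4562, 0.2905, -0.014]
orientation: [-0.0, 0.711, 0.703, -0.0]
force: [0.0, 0.4, -0.3]
grip_width: 0.0853
grip_force: 0.0
```

Request:
arm_command --motion '[{"tx":0,"ty":0,"tz":0,"ax":0,"ay":0,"az":0,"gripper":0.2},{"tx":0,"ty":0,"tz":0,"ax":0,"ay":0,"az":0,"gripper":0.4},{"tx":0,"ty":0,"tz":0,"ax":0,"ay":0,"az":0,"gripper":0.55},{"tx":0,"ty":0,"tz":0,"ax":0,"ay":0,"az":0,"gripper":0.7},{"tx":0,"ty":0,"tz":0,"ax":0,"ay":0,"az":0,"gripper":0.7}]' --newtons 25

```text
t: 28.4
tcp_pos: [0.4566, 0.2913, -0.0128]
orientation: [0.0, 0.711, 0.704, 0.001]
force: [-1.3, -1.1, 4.9]
grip_width: 0.0311
grip_force: 24.3
```

Request:
arm_command --motion '[{"tx":0,"ty":0,"tz":0,"ax":0,"ay":0,"az":0,"gripper":0.7},{"tx":0,"ty":0,"tz":0,"ax":0,"ay":0,"az":0,"gripper":0.7},{"tx":0,"ty":0,"tz":0,"ax":0,"ay":0,"az":0,"gripper":0.7}]'

```text
t: 28.65
tcp_pos: [0.4566, 0.2913, -0.0128]
orientation: [0.0, 0.711, 0.704, 0.001]
force: [-0.1, -0.8, 5.2]
grip_width: 0.0313
grip_force: 24.4
```

Run:
```python
from h import *
from rig import bot,cams
s=cams.snapshot("wrist");m=np.zeros((480,640),np.uint8);m[150:360,150:310]=1
P=world(s,m);P=P[(abs(P[:,1]-.298)<.012)&(P[:,0]>.40)&(P[:,0]<.437)&(P[:,2]>.005)]
print("finger lowest",np.sort(P[:,2])[:40:8].round(4))
print("cap",blob(s,mask(s,(40,60,50),(85,255,255),(180,60,460,460)),.058))
move((.6145,-.0065,.07),-.6)
```

```text
finger lowest [0.0276 0.029  0.0295 0.0299 0.0303]
cap [(456.8, 291.9, 25.5, 22.4, 73.6, 12.9)]
t 28.70 tcp [ 0.4566  0.2913 -0.0128] shift [-0.987  0.536 -0.276] turn [ 0.001 -0.001  0.001] dyaw -0.0 yaw -0.6 w 0.0312
```

Bottle gripped at 31 mm on its straight body with 24 N. Lifting well above the big red cup and carrying it to the small recess at (0.6145, −0.0065).

Request:
arm_command --motion '[{"tx":0,"ty":0,"tz":-0.03,"ax":0,"ay":0,"az":0,"gripper":0.7},{"tx":0,"ty":0,"tz":-0.11,"ax":0,"ay":0,"az":0,"gripper":0.7},{"tx":0,"ty":0,"tz":-0.21,"ax":0,"ay":0,"az":0,"gripper":0.7},{"tx":0,"ty":0,"tz":-0.31,"ax":0,"ay":0,"az":0,"gripper":0.7},{"tx":0,"ty":0,"tz":-0.37,"ax":0,"ay":0,"az":0,"gripper":0.7}]' --newtons 30

```text
t: 29.12
tcp_pos: [0.4571, 0.2916, 0.1008]
orientation: [0.0, 0.711, 0.704, 0.002]
force: [0.1, 0.7, -0.1]
grip_width: 0.0313
grip_force: 29.9
```

Request:
arm_command --motion '[{"tx":-0.04,"ty":0.02,"tz":0,"ax":0,"ay":0,"az":0,"gripper":0.7},{"tx":-0.11,"ty":0.06,"tz":0,"ax":0,"ay":0,"az":0,"gripper":0.7},{"tx":-0.2,"ty":0.11,"tz":0,"ax":0,"ay":0,"az":0,"gripper":0.7},{"tx":-0.29,"ty":0.16,"tz":0,"ax":0,"ay":0,"az":0,"gripper":0.7},{"tx":-0.38,"ty":0.21,"tz":0,"ax":0,"ay":0,"az":0,"gripper":0.7}]'

```text
t: 29.53
tcp_pos: [0.5179, 0.1746, 0.097]
orientation: [-0.0, 0.71, 0.704, -0.0]
force: [-0.0, 0.1, -1.3]
grip_width: 0.0311
grip_force: 29.9
```

Request:
arm_command --motion '[{"tx":-0.09,"ty":0.05,"tz":0,"ax":0,"ay":0,"az":0,"gripper":0.7},{"tx":-0.18,"ty":0.1,"tz":0,"ax":0,"ay":0,"az":0,"gripper":0.7},{"tx":-0.27,"ty":0.15,"tz":0,"ax":0,"ay":0,"az":0,"gripper":0.7},{"tx":-0.36,"ty":0.2,"tz":0,"ax":0,"ay":0,"az":0,"gripper":0.7},{"tx":-0.44,"ty":0.24,"tz":0,"ax":0,"ay":0,"az":0,"gripper":0.7}]'

```text
t: 29.95
tcp_pos: [0.589, 0.0411, 0.0969]
orientation: [-0.0, 0.711, 0.703, -0.0]
force: [-0.4, -0.1, -0.5]
grip_width: 0.0312
grip_force: 29.9
```

Request:
arm_command --motion '[{"tx":-0.07,"ty":0.035,"tz":0,"ax":0,"ay":0,"az":0,"gripper":0.7},{"tx":-0.12,"ty":0.06,"tz":0,"ax":0,"ay":0,"az":0,"gripper":0.7},{"tx":-0.155,"ty":0.08,"tz":0,"ax":0,"ay":0,"az":0,"gripper":0.7},{"tx":-0.165,"ty":0.085,"tz":0,"ax":0,"ay":0,"az":0,"gripper":0.7},{"tx":-0.165,"ty":0.085,"tz":0,"ax":0,"ay":0,"az":0,"gripper":0.7}]'

```text
t: 30.37
tcp_pos: [0.6134, -0.0068, 0.0969]
orientation: [-0.0, 0.711, 0.703, -0.0]
force: [0.1, 0.3, -0.3]
grip_width: 0.031
grip_force: 29.9
```

Run:
```python
from h import *
from rig import bot,cams
move((.6145,-.0065,-.0088),-.6)
s=cams.snapshot("wrist");cv2.imwrite("pics/w12.png",s["frame"][:,:,::-1])
z=.058+bot.get_obs()["tcp_pos"][2]+.0128
print(bot.get_obs()["grip_force"],"cap",blob(s,mask(s,(40,60,50),(85,255,255),(280,250,380,460)),z))
```

```text
t 30.37 tcp [ 0.6134 -0.0068  0.0969] shift [0.001 0.004 0.352] turn [-0.001 -0.    -0.001] dyaw 0.0 yaw -0.6 w 0.0310
29.86863440601155 cap [(613.2, -5.7, 24.8, 22.0, 100.4, 12.6)]
```

View pics/w12.png

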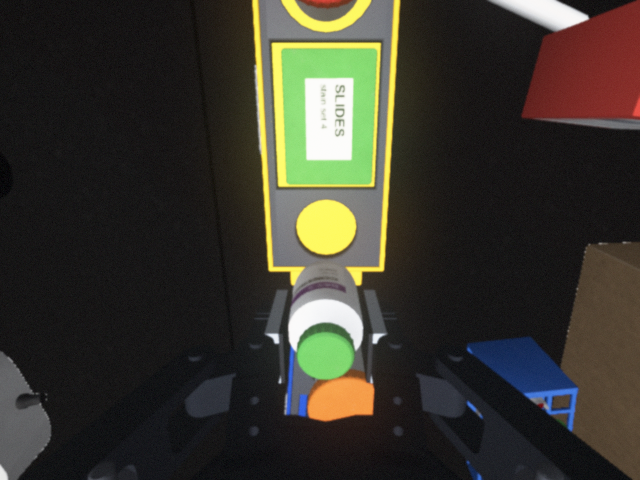

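The slide box sits centrally in its recess at (328,115). The small recess is at (326,227) and the upright bottle, cap at (325,352), is in line with it; the calibrated cap position is within 2 mm of target. Lowering.

Request:
arm_command --motion '[{"tx":0,"ty":0.004,"tz":0.05,"ax":0,"ay":0,"az":0,"gripper":0.7},{"tx":0,"ty":0.004,"tz":0.13,"ax":0,"ay":0,"az":0,"gripper":0.7},{"tx":0,"ty":0.004,"tz":0.21,"ax":0,"ay":0,"az":0,"gripper":0.7},{"tx":0,"ty":0.004,"tz":0.27,"ax":0,"ay":0,"az":0,"gripper":0.7},{"tx":0,"ty":0.004,"tz":0.29,"ax":0,"ay":0,"az":0,"gripper":0.7}]'

```text
t: 30.83
tcp_pos: [0.6121, -0.0048, 0.0075]
orientation: [-0.002, 0.71, 0.704, -0.002]
force: [-0.3, -0.3, -0.2]
grip_width: 0.0306
grip_force: 29.9
```

Request:
arm_command --motion '[{"tx":0,"ty":0,"tz":0.02,"ax":0,"ay":0,"az":0,"gripper":0.7},{"tx":0,"ty":0,"tz":0.035,"ax":0,"ay":0,"az":0,"gripper":0.7},{"tx":0,"ty":0,"tz":0.05,"ax":0,"ay":0,"az":0,"gripper":0.7},{"tx":0,"ty":0,"tz":0.058,"ax":0,"ay":0,"az":0,"gripper":0.7},{"tx":0,"ty":0,"tz":0.06,"ax":0,"ay":0,"az":0,"gripper":0.7}]'

```text
t: 31.25
tcp_pos: [0.6151, -0.0061, -0.0074]
orientation: [0.0, 0.711, 0.704, 0.0]
force: [0.5, 0.6, -0.1]
grip_width: 0.0306
grip_force: 29.9
```

Request:
arm_command --motion '[{"tx":0,"ty":0,"tz":0.003,"ax":0,"ay":0,"az":0,"gripper":0.7},{"tx":0,"ty":0,"tz":0.005,"ax":0,"ay":0,"az":0,"gripper":0.7},{"tx":0,"ty":0,"tz":0.005,"ax":0,"ay":0,"az":0,"gripper":0.7}]'

```text
t: 31.5
tcp_pos: [0.6152, -0.0062, -0.0087]
orientation: [0.0, 0.711, 0.704, 0.0]
force: [0.2, -0.6, -0.1]
grip_width: 0.0309
grip_force: 30.0
```

Run:
```python
from h import *
from rig import bot,cams
move((.6145,-.0065,-.0088),-.6)
s=cams.snapshot("wrist");print(bot.get_obs()["force"].round(1))
m=cv2.erode(mask(s,(40,60,50),(85,255,255),(280,180,380,460)),np.ones((5,5)))
print("cap z",np.median(world(s,m),0).round(4))
```

```text
t 31.50 tcp [ 0.6152 -0.0062 -0.0087] shift [-0.001 -0.002  0.   ] turn [ 0.001 -0.     0.   ] dyaw -0.0 yaw -0.6 w 0.0309
[0.1 0.1 1.3]
cap z [0.6162 0.0389 0.04  ]
```

Request:
arm_command --motion '[{"tx":0,"ty":0,"tz":0.003,"ax":0,"ay":0,"az":0,"gripper":0.7},{"tx":0,"ty":0,"tz":0.004,"ax":0,"ay":0,"az":0,"gripper":0.7},{"tx":0,"ty":0,"tz":0.004,"ax":0,"ay":0,"az":0,"gripper":0.7}]'

```text
t: 31.8
tcp_pos: [0.6153, -0.0062, -0.0088]
orientation: [0.0, 0.711, 0.704, 0.0]
force: [-3.7, -0.5, 14.0]
grip_width: 0.031
grip_force: 31.3
```

Seated. Releasing, rising and drawing back for a final check.

Request:
arm_command --motion '[{"tx":0,"ty":0,"tz":-0.003,"ax":0,"ay":0,"az":0,"gripper":0.5},{"tx":0,"ty":0,"tz":-0.003,"ax":0,"ay":0,"az":0,"gripper":0.2},{"tx":0,"ty":0,"tz":-0.003,"ax":0,"ay":0,"az":0,"gripper":0},{"tx":0,"ty":0,"tz":-0.003,"ax":0,"ay":0,"az":0,"gripper":0},{"tx":0,"ty":0,"tz":-0.003,"ax":0,"ay":0,"az":0,"gripper":0}]'

```text
t: 32.22
tcp_pos: [0.6147, -0.0061, -0.0097]
orientation: [-0.0, 0.711, 0.704, -0.0]
force: [-0.3, 0.6, -0.5]
grip_width: 0.085
grip_force: 0.0
```

Request:
arm_command --motion '[{"tx":0,"ty":0,"tz":-0.05,"ax":0,"ay":0,"az":0,"gripper":0},{"tx":0,"ty":0,"tz":-0.16,"ax":0,"ay":0,"az":0,"gripper":0},{"tx":0,"ty":0,"tz":-0.29,"ax":0,"ay":0,"az":0,"gripper":0},{"tx":0,"ty":0,"tz":-0.42,"ax":0,"ay":0,"az":0,"gripper":0},{"tx":0,"ty":0,"tz":-0.55,"ax":0,"ay":0,"az":0,"gripper":0}]'

```text
t: 32.63
tcp_pos: [0.6143, -0.0061, 0.1568]
orientation: [-0.0, 0.711, 0.704, -0.0]
force: [1.0, -0.4, -1.2]
grip_width: 0.0855
grip_force: 0.0
```

Request:
arm_command --motion '[{"tx":0,"ty":-0.1,"tz":-0.05,"ax":0,"ay":0,"az":0,"gripper":0},{"tx":0,"ty":-0.23,"tz":-0.1,"ax":0,"ay":0,"az":0,"gripper":0},{"tx":0,"ty":-0.35,"tz":-0.15,"ax":0,"ay":0,"az":0,"gripper":0},{"tx":0,"ty":-0.46,"tz":-0.2,"ax":0,"ay":0,"az":0,"gripper":0},{"tx":0,"ty":-0.5,"tz":-0.2,"ax":0,"ay":0,"az":0,"gripper":0}]'

```text
t: 33.05
tcp_pos: [0.4618, -0.0046, 0.2174]
orientation: [0.0, 0.711, 0.704, 0.0]
force: [0.7, 0.1, 0.6]
grip_width: 0.0856
grip_force: 0.0
```

Run:
```python
from h import *
from rig import bot,cams
s=cams.snapshot("top");w=cams.snapshot("wrist");c=cams.snapshot("scene")
a=cv2.resize(s["frame"][150:290,130:490],(800,311));b=cv2.resize(w["frame"],(385,289));d=cv2.resize(c["frame"][150:390,180:500],(385,289))
cv2.imwrite("pics/final.png",np.vstack([a,np.hstack([b,d,np.zeros((289,30,3),np.uint8)])])[:,:,::-1])
print("white",blob(s,mask(s,(0,0,120),(180,80,255),(135,222,172,262)),.065),cast(s,(468,261),.105))
print("cap",blob(s,mask(s,(40,60,60),(85,255,255),(298,175,326,208)),.062),bot.get_obs()["t"])
```

```text
white [(472.9, 423.2, 66.2, 63.6, 29.8, 37.1)] [[ 0.40385333 -0.4243413   0.105     ]]
cap [(613.8, -7.7, 19.9, 18.5, 152.9, 10.6)] 33.2
```

View pics/final.png

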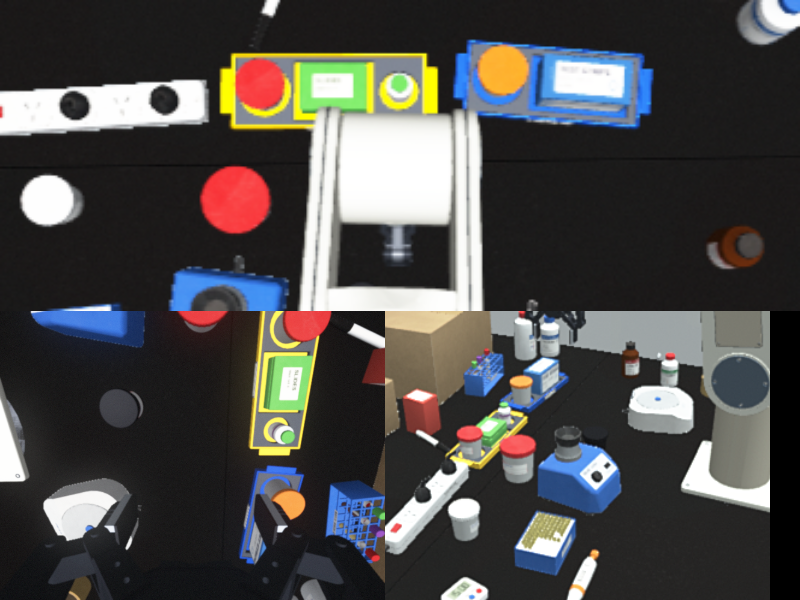

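The final view shows both kits complete and upright:
- **Yellow tray:** red cup (260,83), slide box (333,86), bottle (400,88).
- **Blue tray:** orange cup (503,70), carton (587,78).
- **Left alone:** white cup (50,200) has not moved, and the brown bottle is still standing at (735,245).

Handing in.

```bash
python3 -c "
from rig import job
print(job.job_done())"
```

```text
the job is handed in; nothing more can be done
None
```

Both ward kits are complete: all five items are seated upright in their recesses, the white-lidded cup and brown bottle were left standing where they were, and the job was handed in at about 33 s.

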